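# Dock a battery pack and key in its charge

## Robot

A 6-joint arm with a two-finger parallel gripper is mounted at the origin on the work surface. World frame = base frame: x ahead of the robot, y to its left, z up, the work surface at z = 0. Lengths are in mm, angles in rad, forces in N, time in s.
With the tool pointing down it reaches from about 300 to 875 mm from the base axis. Payload 6.4 kg.
Tool frame: the origin (TCP) lies on the centre line of the jaws, within the pads' length; the fingertips stand 11 mm ahead of it and the grasp point (between the pads) lies 8 mm behind it; z points along the fingers, x is the direction in which the jaws open and shut, and the axes are right-handed (so a half turn about z gives the same grasp; the last joint's range is limited). The gripper opens to 85 mm and grips with 20 to 120 N. Pads are 22 mm wide; open, the fingers measure 114 mm over their backs; the gripper's body (76 mm by 85 mm) begins 54 mm behind the grasp point. The pads swing forward as they close: fully open they stand 13 mm farther back than shut.
Start: joints at [-1.469, 0.181, 1.607, -0, 1.354, -0.206], TCP at [174.22, -547.986, 242.288] pointing down, gripper open.
Joint ranges: [-2.99, 2.99], [-0.89, 2.07], [0.3, 2.58], [-1.14, 4.28], [0, 2.63], [-3.12, 3.12]. Speed limits (rad/s): [2.57, 2.57, 3.01, 3.14, 3.14, 3.14].

## Interface

Orientations are given as a rotation vector (axis times angle).
In Python, from rig import telemetry, eyes, order, look_for, trace, landmark_of gives the robot as it stands.
- The arm moves only by the tool move_arm, never from a script. Its argument "moves" is a list of rows, each an object with "linear": the shift along the tool's x, y, z in mm, a list of three; "rotation": the turn, a rotation vector about the tool's x, y, z in rad, a list of three; "gripper": the gripper command: -1 is shut, 1 is fully open, values between are in proportion. In form: [{"linear": [dx, dy, dz], "rotation": [ax, ay, az], "gripper": gripper}, ...]. A call has exactly 5 rows; each row shifts and turns the commanded pose from where the row before left it, along the tool's axes as they then stand; what a row does not reach is not made up. A row lasts 1/12 s, in which the tool goes at most 41.7 mm and 7.16 degrees, less where a joint would pass 70% of its speed; a pose out of reach is approached as far as the arm can. A call with a gripper value outside its range is refused whole. The fingers move at their own pace and stop on an object; "grip_force" is the grip in N (left out, the last holds). Time passes only in rows, so rows that do not move let the fingers close, or fill a call up. It gives the time, the measured TCP pose, the force and the opening at its end, in the units of the state.
- telemetry.observe(): the state, without advancing time (a new reading comes with each control period).
- eyes.capture(name): name is "scene" or "side" or "wrist"; returns (picture, depth): 384x512x3 uint8, red, green, blue; 384x512 float32, mm along the optical axis (not along the pixel's ray), 0 where there is no reading.
- eyes.calibration(name): a dict with "fx", "fy", "cx", "cy" (pixels), "pose" (4x4, takes a point from camera to world coordinates). Camera axes: x right, y down, z forward; pixel columns grow to the right and rows downward; lengths in mm; the calibration is good to about 2 mm. A picture is of the moment at which its call begins: read the wrist's pose just before it. calibration takes no time and is no camera call; for the wrist camera it gives the pose at the moment of the call.
- order.job_done(): hands the job in, once; it reports no verdict.
Trained networks look in the newest picture that a camera, given by its name, has taken for a name from the list of things; names that differ only in an ending like _2 or _b are one class to them, and where a whole thing is asked for, a point or a joint stands for the part that bears it (a point fixed in the world has none). Each returns a list of dicts, best first, with "conf" (0 to 1); they miss things now and then, are a little off and sometimes report something else, mostly with a low value. They report only what shows in the picture. A call takes as long as a camera call.
- look_for(camera, query): "at" ([x, y, z] in mm, in world coordinates, good to about 4 mm: the middle of the surface that is visible of it).
- trace(camera, query): "pixels" (384x512 bool, what is visible of it).
- landmark_of(camera, query): "at" ([x, y, z] in mm, in world coordinates, good to about 4 mm: a listed point, or the origin of a listed thing).
The state is a dict: "t": time; "qpos": joint angles; "dq": joint speeds; "tau": joint torques, N m; "tool_pos": TCP position; "eef_rot": TCP orientation; "ft_force": force on the tool from outside, world axes, zero at the start; "wrist_torque": the same for the moment, N m; "grip_width": finger opening in mm.
Only numpy, scipy, OpenCV 4.12 (cv2) and the standard library are available. Lean on these libraries where they do the work, as an engineer would, in place of code of your own. Each camera call takes 0.05 s, during which the arm holds its last target.

## Task

Set the loose battery pack foot down between the rails in the upper half of the charger's sloped bay and slide it down until it rests against the back stop, then let go of it. Then start the charge on the tilted panel by pressing the round key, then the square key, then the wide bar key: one at a time, each fully home but gently, and let each come up before the next. Leave the pack home in the bay and leave the can, tape roll and jar where they are.

Things in the scene. Friction and masses are not known exactly. Their poses are not given: they have to be found in the camera images.
- pack_mid (a point): Centre (half-way up) of the loose black battery pack, standing upright on the bench. Foot slab 80 (x) by 62 (y) by 26 mm high; on its middle a grip block 58 (x) by 40 (y) mm that rises from 26 to 64 mm above the underside. The point is 32 mm above the underside; z is the pack's up, x its long side. Both ends are alike. 0.3 to 0.65 kg.
- console: Grey bench-top battery charger, fixed to the bench, about 185 (x) by 340 (y) mm; origin on the bench beneath it, between panel and bay. x points to its back, y to its left as seen from its front, z up. On its right (-y) is the tilted key panel with a clear visor, on its left (+y) the sloped charging bay.
- panel_mid (a point): Middle of the face of the charger's key panel: 200 mm wide, 120 mm up its slope, tilted 36 deg from level so that it faces up and to the charger's front. Axes as the charger's, not tilted. The row of keys runs level (along y), its centre line 8 mm up the slope from this point; the middle key is straight up the slope from it.
- visor_edge (a point): Middle of the free edge of the clear plastic visor, 4 mm thick and 200 mm wide, standing square to the panel near its upper edge and 84 mm out from its face; highest part of the charger. Its inner side is 40 mm up the panel from the keys' centre line. It overhangs the keys: they cannot be reached straight from above, only with the tool leaning to the front, about square to the panel.
- bay: Charging bay, an open sloped channel. Origin on the middle of its floor at the face of the back stop. x points down the slope into the stop (16 deg below level), y across, z square to the floor. Floor 150 mm long (x -0.15 to 0), 70 mm between side rails 14 mm high; stop 24 mm high; uphill end open. Friction keeps the pack from sliding by itself. Pack home: its centre at (-0.040, 0, 0.032) here.
- key_round_top (a point): Top centre of the round key (20 mm diameter), white plastic; its cap top is 16 mm above the panel face. The three keys stand in one row, 58 mm apart, in any order, told apart by outline. z is the panel's outward normal (36 deg from vertical, leaning to the charger's front), x up the panel, y along the row. Pressed along -z.
- key_round (a joint): Travel of the round key in m: 0 is up, 0.006 is fully down. A spring: it starts to move at 1.8 N and is fully down at 6 N, and comes up by itself. Pressed with more than about 35 N it may break.
- key_square_top (a point): Top centre of the square key (18 by 18 mm), white plastic; its cap top is 16 mm above the panel face. The three keys stand in one row, 58 mm apart, in any order, told apart by outline. z is the panel's outward normal (36 deg from vertical, leaning to the charger's front), x up the panel, y along the row. Pressed along -z.
- key_square (a joint): Travel of the square key in m: 0 is up, 0.006 is fully down. A spring: it starts to move at 1.8 N and is fully down at 6 N, and comes up by itself. Pressed with more than about 35 N it may break.
- key_bar_top (a point): Top centre of the wide bar key (13 mm up the panel, 36 mm along the row), white plastic; its cap top is 16 mm above the panel face. The three keys stand in one row, 58 mm apart, in any order, told apart by outline. z is the panel's outward normal (36 deg from vertical, leaning to the charger's front), x up the panel, y along the row. Pressed along -z.
- key_bar (a joint): Travel of the bar key in m: 0 is up, 0.006 is fully down. A spring: it starts to move at 1.8 N and is fully down at 6 N, and comes up by itself. Pressed with more than about 35 N it may break.
- spray_can: Bystander: plain metal can, 60 mm diameter, 160 mm tall, standing; origin at the centre of its underside.
- tape_roll: Bystander: grey roll of tape, 90 mm diameter, 40 mm high, lying flat; origin at the centre of its underside.
- jar: Bystander: small clear jar with a cap, 50 mm diameter, 65 mm tall, standing; origin at the centre of its underside.

How it is judged:
By the outcome, as a careful person would: the job done as asked, in the order asked, and still so for the second after the job is handed in, with the robot touching nothing.
It also fails if it takes over 67 s, if anything falls off the work surface, if the arm or the gripper's body presses on something with over 40 N, if the wrist force passes 120 N, or if a joint passes its speed limit or range.

## Working session

There is one attempt and no reset: what is moved stays moved. The work goes in short steps, Python scripts to look and compute and a tool call to move; the robot and the scene stay as the last step left them, time stands still between calls to the robot, and variables do not carry over. Pictures are saved under pics/ and viewed, and the job is handed in when it is done.

Besides the shell and the picture viewer there is one more tool, called after "Emit:" as a command line: name --argument value ..., lists and objects as JSON in quotes. move_arm: Moves the arm, as the interface text tells. Its arguments: {"type":"object","properties":{"moves":{"type":"array"},"grip_force":{"type":"number"}},"required":["moves"]}

```bash
ls; mkdir -p pics; cat > h.py <<'E'
import numpy as np, cv2
from scipy.spatial.transform import Rotation as R
from rig import telemetry, eyes, order, look_for, trace, landmark_of
np.set_printoptions(precision=3,suppress=True)
def save(n,f):
    p,d=eyes.capture(n); cv2.imwrite('pics/'+f,p[:,:,::-1]); return p,d
def pts(n,d):
    c=eyes.calibration(n); v,u=np.mgrid[0:384,0:512]
    P=np.stack([(u-c['cx'])/c['fx']*d,(v-c['cy'])/c['fy']*d,d],-1); T=np.array(c['pose'])
    return P@T[:3,:3].T+T[:3,3]
def st():
    s=telemetry.observe(); print('t',s['t'],'pos',np.array(s['tool_pos']),'rot',np.array(s['eef_rot']),'F',np.array(s['ft_force']),'w',s['grip_width'],'q',np.array(s['qpos'])); return s
E
python3 - <<'E'
from h import *
s=st(); print(R.from_rotvec(s['eef_rot']).as_matrix())
for n in ['scene','side']:
    p,d=save(n,n+'0.png')
    for q in ['pack_mid','console','panel_mid','visor_edge','bay','key_round_top','key_square_top','key_bar_top','spray_can','tape_roll','jar']:
        try:
            r=landmark_of(n,q); print(n,q,[(np.array(x['at']),round(x['conf'],2)) for x in r[:2]])
        except Exception as e: print(q,e)
st()
E
```

```text
pics
t 0.0 pos [ 174.17  -547.436  241.386] rot [-2.535  1.854  0.002] F [-0.026  0.247  0.445] w 85.71751759862902 q [-1.469  0.182  1.608  0.     1.354 -0.206]
[[ 0.303 -0.953 -0.   ]
 [-0.953 -0.303  0.002]
 [-0.002 -0.    -1.   ]]
scene pack_mid [(array([491.8, 330.6,  32.7]), 0.68)]
scene console [(array([661.8, -39.9,   2. ]), 0.91)]
scene panel_mid [(array([ 672. , -113.3,   80.2]), 0.89)]
scene visor_edge [(array([ 665.6, -116.3,  172.8]), 0.73)]
scene bay [(array([664.1,  85. ,  35.7]), 0.73)]
scene key_round_top []
scene key_square_top []
scene key_bar_top []
scene spray_can [(array([664. ,  84.8,  37.6]), 0.63), (array([ 553.1, -418.6,   -1.8]), 0.59)]
scene tape_roll [(array([ 456.6, -319.8,   -1.5]), 0.72)]
scene jar [(array([639.4, 299.1,   0.8]), 0.53)]
side pack_mid [(array([491.7, 331.7,  32.9]), 0.96)]
side console [(array([658.7, -32.9,  -3.4]), 0.73), (array([ 685.8, -170.7,   93.3]), 0.25)]
side panel_mid []
side visor_edge [(array([ 662. , -118.6,  179.6]), 0.96)]
side bay [(array([490.9, 333.3,  34.8]), 0.67), (array([665.9,  83. ,  37.6]), 0.63)]
side key_round_top [(array([ 684.2, -171.1,   94. ]), 0.6)]
side key_square_top [(array([ 675.6, -111.9,   95.9]), 0.65), (array([ 684.7, -174.5,   94.8]), 0.59)]
side key_bar_top [(array([658.1, -57.7,  96.1]), 0.41)]
side spray_can [(array([ 556.8, -419.9,   -1.7]), 0.88)]
side tape_roll [(array([ 452.2, -318.2,    0.9]), 0.78)]
side jar [(array([641.5, 302.1,   0.2]), 0.71)]
t 1.2 pos [ 174.237 -547.962  242.261] rot [-2.536  1.855  0.   ] F [-0.112 -0.213  0.04 ] w 85.49179380187326 q [-1.469  0.181  1.607  0.     1.354 -0.206]
```

View pics/scene0.png

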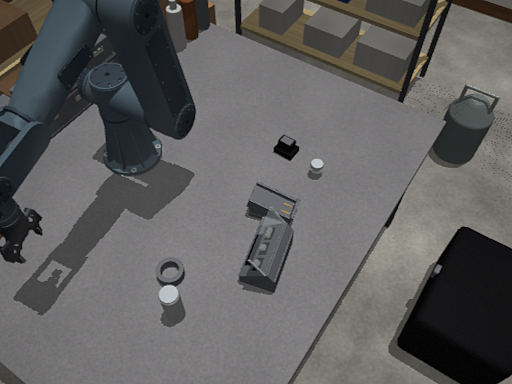

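View pics/side0.png

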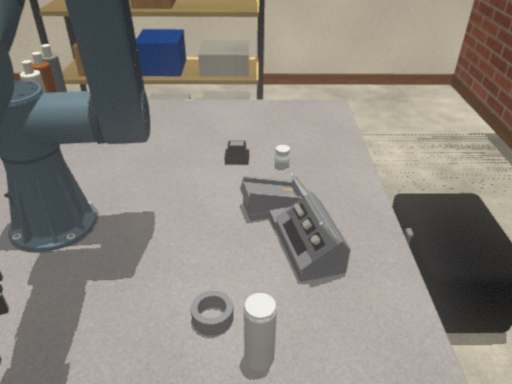

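```bash
python3 - <<'E'
from h import *
im=cv2.imread('pics/side0.png'); a=cv2.resize(im[130:290,215:365],None,fx=4,fy=4,interpolation=cv2.INTER_CUBIC)
cv2.imwrite('pics/side0c.png',a[:600])
P,d=eyes.capture('side'); X=pts('side',d)
m=trace('side','pack_mid'); 
for q in m[:1]:
    k=q['pixels']&(d>0); Y=X[k]; print(q['conf'],k.sum(),Y.min(0),Y.max(0))
    top=Y[Y[:,2]>60]; print('top',len(top),top.mean(0),cv2.minAreaRect(top[:,:2].astype(np.float32)))
    ft=Y[(Y[:,2]>5)]; print(cv2.minAreaRect(ft[:,:2].astype(np.float32)))
# console height map
k=(X[...,0]>500)&(X[...,0]<800)&(X[...,1]>-260)&(X[...,1]<220)&(X[...,2]>12)&(X[...,2]<220)&(d>0)
Y=X[k]; print(len(Y),cv2.minAreaRect(Y[:,:2].astype(np.float32)))
S=2;H=np.zeros((480//S,300//S),np.uint8)
for x,y,z in Y: H[int((220-y)/S),int((x-500)/S)]=min(255,z*1.2+20)
cv2.imwrite('pics/hm.png',cv2.resize(cv2.applyColorMap(H,cv2.COLORMAP_JET),None,fx=2.4,fy=2.4,interpolation=cv2.INTER_NEAREST))
E
```

```text
0.71 544 [452.74  294.728  -2.945] [534.984 476.387  70.133]
top 126 [495.295 328.915  64.798] ((495.37994384765625, 331.9071044921875), (47.24555969238281, 56.466880798339844), 85.91931915283203)
((495.2535400390625, 327.74407958984375), (66.0903091430664, 79.41276550292969), 89.40323638916016)
6250 ((648.4296875, -47.804656982421875), (172.3802490234375, 366.3267517089844), 24.16560935974121)
```

View pics/side0c.png

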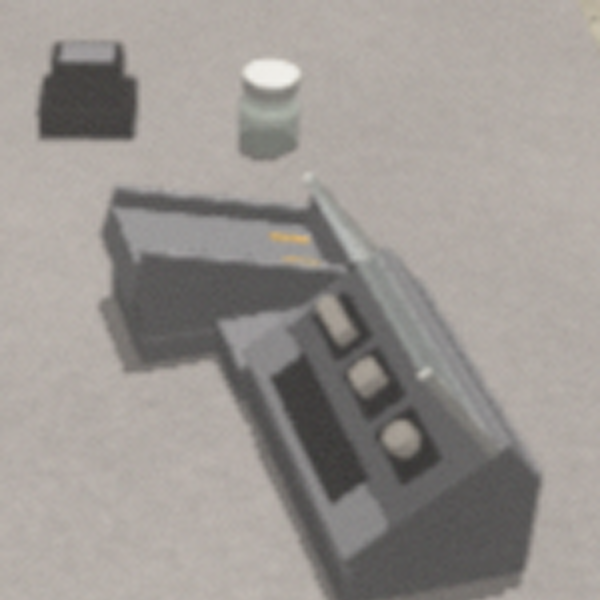

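View pics/hm.png

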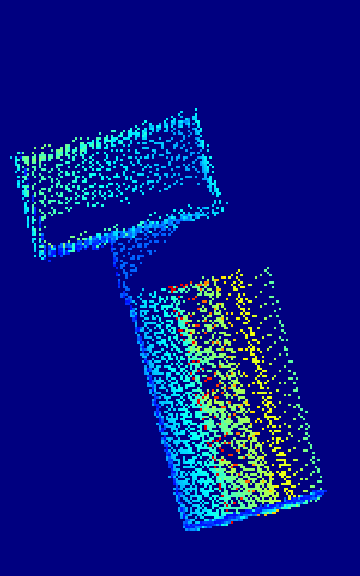

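```bash
cat >> h.py <<'E'
def plan(p1,R1,n,grip=1,p0=None,R0=None):
    s=telemetry.observe()
    p=np.array(s['tool_pos'] if p0 is None else p0,float); r=R.from_rotvec(s['eef_rot']) if R0 is None else R0
    if R1 is None: R1=r
    p1=np.array(p1,float)
    for i in range(n):
        dp=(p1-p)/(n-i); rel=(r.inv()*R1).as_rotvec()/(n-i)
        l=np.round(r.inv().apply(dp),1); a=np.round(rel,3)
        print(f'{{"linear":{l.tolist()},"rotation":{a.tolist()},"gripper":{grip}}},'+('\n' if i%5==4 else ''))
        p=p+r.apply(l); r=r*R.from_rotvec(a)
    print('end',p,r.as_rotvec(),'len/row',np.linalg.norm(dp),'deg/row',np.degrees(np.linalg.norm(rel)))
def down(xdeg):  # tool down, tool x at world yaw
    c,s=np.cos(np.radians(xdeg)),np.sin(np.radians(xdeg))
    return R.from_matrix(np.array([[c,s,0],[s,-c,0],[0,0,-1]]))
E
python3 - <<'E'
from h import *
plan([545,-10,400],down(57),20)
E
```

```text
{"linear":[-20.0, -25.8, -7.9],"rotation":[-0.0, -0.0, -0.113],"gripper":1},
{"linear":[-17.0, -27.9, -7.9],"rotation":[0.0, -0.0, -0.113],"gripper":1},
{"linear":[-13.7, -29.6, -7.9],"rotation":[0.0, -0.0, -0.113],"gripper":1},
{"linear":[-10.3, -31.0, -7.9],"rotation":[0.0, -0.0, -0.113],"gripper":1},
{"linear":[-6.7, -32.0, -7.9],"rotation":[0.0, -0.0, -0.113],"gripper":1},

{"linear":[-3.1, -32.5, -7.9],"rotation":[0.0, -0.0, -0.113],"gripper":1},
{"linear":[0.6, -32.7, -7.9],"rotation":[0.0, -0.0, -0.113],"gripper":1},
{"linear":[4.3, -32.4, -7.9],"rotation":[0.0, -0.0, -0.113],"gripper":1},
{"linear":[7.9, -31.7, -7.9],"rotation":[0.0, -0.0, -0.113],"gripper":1},
{"linear":[11.4, -30.6, -7.9],"rotation":[0.0, -0.0, -0.113],"gripper":1},

{"linear":[14.8, -29.1, -7.9],"rotation":[0.0, -0.0, -0.113],"gripper":1},
{"linear":[18.0, -27.3, -7.9],"rotation":[0.0, -0.0, -0.113],"gripper":1},
{"linear":[21.0, -25.1, -7.9],"rotation":[0.0, -0.0, -0.113],"gripper":1},
{"linear":[23.6, -22.5, -7.9],"rotation":[0.0, -0.0, -0.113],"gripper":1},
{"linear":[26.0, -19.7, -7.9],"rotation":[0.0, -0.0, -0.113],"gripper":1},

{"linear":[28.1, -16.7, -7.8],"rotation":[0.0, -0.0, -0.113],"gripper":1},
{"linear":[29.8, -13.4, -7.9],"rotation":[0.0, -0.0, -0.112],"gripper":1},
{"linear":[31.1, -10.0, -7.8],"rotation":[0.0, -0.0, -0.113],"gripper":1},
{"linear":[32.1, -6.4, -7.9],"rotation":[0.0, -0.0, -0.112],"gripper":1},
{"linear":[32.6, -2.7, -7.8],"rotation":[0.0, -0.0, -0.113],"gripper":1},

end [545.039  -9.971 399.994] [2.761 1.499 0.   ] len/row 33.585998211442494 deg/row 6.465381314019169
```

Emit:
move_arm --moves '[{"linear":[-20,-25.8,-8],"rotation":[0,0,-0.113],"gripper":1},{"linear":[-17,-28,-8],"rotation":[0,0,-0.113],"gripper":1},{"linear":[-13.7,-29.6,-8],"rotation":[0,0,-0.113],"gripper":1},{"linear":[-10.3,-31,-8],"rotation":[0,0,-0.113],"gripper":1},{"linear":[-6.7,-32,-8],"rotation":[0,0,-0.113],"gripper":1}]'

```text
t: 1.72
tool_pos: [267.5, -412.2, 282.6]
eef_rot: [-2.955, 1.067, -0.0]
ft_force: [2.2, -0.7, 0.2]
grip_width: 85.2
```

Emit:
move_arm --moves '[{"linear":[-3,-32.5,-8],"rotation":[0,0,-0.113],"gripper":1},{"linear":[0.6,-32.7,-8],"rotation":[0,0,-0.113],"gripper":1},{"linear":[4.3,-32.4,-8],"rotation":[0,0,-0.113],"gripper":1},{"linear":[7.9,-31.7,-8],"rotation":[0,0,-0.113],"gripper":1},{"linear":[11.4,-30.6,-8],"rotation":[0,0,-0.113],"gripper":1}]'

```text
t: 2.13
tool_pos: [360.3, -277.6, 322.9]
eef_rot: [3.135, -0.2, 0.001]
ft_force: [0.5, -0.7, -0.4]
grip_width: 85.2
```

Emit:
move_arm --moves '[{"linear":[14.8,-29,-8],"rotation":[0,0,-0.113],"gripper":1},{"linear":[18,-27.3,-8],"rotation":[0,0,-0.113],"gripper":1},{"linear":[21,-25,-8],"rotation":[0,0,-0.113],"gripper":1},{"linear":[23.6,-22.5,-8],"rotation":[0,0,-0.113],"gripper":1},{"linear":[26,-19.7,-8],"rotation":[0,0,-0.113],"gripper":1}]'

```text
t: 2.55
tool_pos: [453.0, -143.2, 363.0]
eef_rot: [3.066, 0.682, 0.001]
ft_force: [1.0, 0.8, -0.0]
grip_width: 85.4
```

Emit:
move_arm --moves '[{"linear":[28,-16.7,-8],"rotation":[0,0,-0.113],"gripper":1},{"linear":[29.8,-13.4,-8],"rotation":[0,0,-0.113],"gripper":1},{"linear":[31,-10,-8],"rotation":[0,0,-0.113],"gripper":1},{"linear":[32,-6.4,-8],"rotation":[0,0,-0.113],"gripper":1},{"linear":[32.6,-2.7,-8],"rotation":[0,0,-0.113],"gripper":1}]'

```text
t: 2.97
tool_pos: [545.5, -8.7, 402.8]
eef_rot: [2.755, 1.51, 0.0]
ft_force: [0.8, 0.1, -0.9]
grip_width: 85.8
```

```bash
cat > v.py <<'E'
from h import *
import sys
tag=sys.argv[1]
s=st()
p,d=save('wrist','w%s.png'%tag); X=pts('wrist',d); np.save('w%s.npy'%tag,X)
print('cam',np.array(eyes.calibration('wrist')['pose']))
for q in sys.argv[2:]:
    r=landmark_of('wrist',q); print(q,[(np.array(x['at']),round(x['conf'],2)) for x in r[:2]])
st()
E
python3 v.py 1 console panel_mid visor_edge bay key_round_top key_square_top key_bar_top pack_mid
```

```text
t 2.9667 pos [545.494  -8.655 402.846] rot [2.755 1.51  0.   ] F [ 0.785  0.055 -0.895] w 85.80074050417421 q [-0.233  0.029  1.455 -0.     1.657 -1.236]
cam [[  0.529   0.805   0.27  479.785]
 [  0.849  -0.503  -0.164  38.231]
 [  0.004   0.316  -0.949 534.893]
 [  0.      0.      0.      1.   ]]
console [(array([652.3, -35.7,  -1. ]), 0.8), (array([ 665.4, -112.7,   80.2]), 0.73)]
panel_mid [(array([ 668.9, -114.8,   79. ]), 0.8), (array([490.9, 331.5,  31. ]), 0.39)]
visor_edge [(array([ 663.2, -119.2,  175.6]), 0.86), (array([ 669.2, -115.1,   95.5]), 0.32)]
bay [(array([661.8,  85. ,  40.9]), 0.86)]
key_round_top [(array([ 683.3, -169.7,   95.3]), 0.56)]
key_square_top [(array([ 671.1, -111.5,   97.5]), 0.56), (array([495.3, 329.1,  30.3]), 0.49)]
key_bar_top [(array([ 551.2, -418.5,   -1.4]), 0.71), (array([655. , -60.3,  98.1]), 0.55)]
pack_mid [(array([491.8, 329. ,  32.2]), 0.78)]
t 3.4167 pos [544.366 -11.306 402.092] rot [-2.761 -1.499  0.001] F [ 0.602 -0.453  0.972] w 85.41110050757635 q [-0.239  0.027  1.459 -0.     1.656 -1.234]
```

View pics/w1.png

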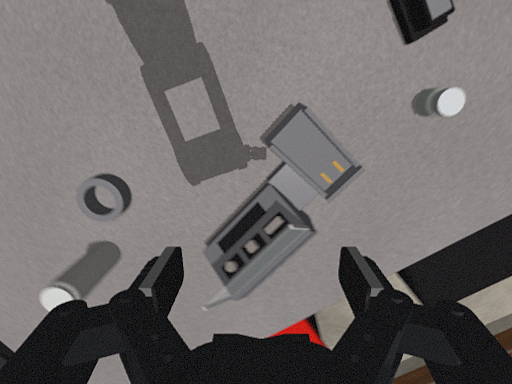

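```bash
python3 - <<'E'
from h import *
X=np.load('w1.npy'); P=X.reshape(-1,3)
def plane(Y):
    for _ in range(3):
        c=Y.mean(0); n=np.linalg.svd(Y-c,full_matrices=False)[2][2]; n*=np.sign(n[2]); r=(Y-c)@n; Y=Y[abs(r)<3]
    return c,n,r.std(),len(Y)
# pixel polygons
def poly(pl):
    m=np.zeros((384,512),np.uint8); cv2.fillPoly(m,[np.array(pl,np.int32)],1); Y=X[m>0]; return Y[np.isfinite(Y).all(1)]
fl=poly([(298,120),(335,160),(322,172),(283,135)])
c,n,s,k=plane(fl); print('floor',c,n,s,k,'tilt',np.degrees(np.arccos(n[2])),'yaw',np.degrees(np.arctan2(n[1],n[0])))
pn=poly([(214,243),(222,253),(285,200),(276,193)])
c2,n2,s2,k2=plane(pn); print('panel',c2,n2,s2,k2,'tilt',np.degrees(np.arccos(n2[2])),'yaw',np.degrees(np.arctan2(-n2[1],-n2[0])))
# bay points bbox: points z>8 and y> approx region
m=(P[:,0]>480)&(P[:,0]<760)&(P[:,1]>20)&(P[:,1]<190)&(P[:,2]>12)&(P[:,2]<110)
B=P[m]
for yaw in (13,14,15):
    a=np.radians(yaw); ex=np.array([np.cos(a),np.sin(a)]);ey=np.array([-ex[1],ex[0]])
    u=B[:,:2]@ex; v=B[:,:2]@ey; print(yaw,np.percentile(u,[.5,1,99,99.5]),np.percentile(v,[.5,1,99,99.5]))
print(cv2.minAreaRect(B[:,:2].astype(np.float32)))
im=cv2.imread('pics/w1.png')
a=cv2.resize(im[90:210,250:370],None,fx=5,fy=5,interpolation=cv2.INTER_CUBIC); cv2.imwrite('pics/w1bay.png',a)
# pack
m=(abs(P[:,0]-492)<70)&(abs(P[:,1]-330)<70)
Q=P[m]; T=Q[Q[:,2]>58]; F=Q[(Q[:,2]>19)&(Q[:,2]<32)]
print('packtop',cv2.minAreaRect(T[:,:2].astype(np.float32)),len(T)); print('foot',cv2.minAreaRect(Q[Q[:,2]>8][:,:2].astype(np.float32)))
E
```

```text
floor [582.601  74.282  74.23 ] [-0.256  0.967  0.019] 1.6463461078738488 197 tilt 88.93745963908022 yaw 104.83144981110739
panel [648.989 -91.766  62.471] [-0.647 -0.152  0.747] 0.8435303385298161 259 tilt 41.665491527095085 yaw 13.24891605330027
13 [519.09  519.298 683.462 684.858] [-128.059 -124.983  -20.646  -19.74 ]
14 [517.67  518.41  682.451 683.714] [-139.372 -136.178  -31.385  -30.813]
15 [516.382 517.038 681.214 682.432] [-150.608 -147.293  -41.755  -41.305]
((604.9429931640625, 59.77076721191406), (168.59188842773438, 115.90399932861328), 14.630884170532227)
packtop ((500.41046142578125, 335.3519592285156), (40.88212203979492, 41.26837158203125), 88.32003784179688) 660
foot ((493.9041442871094, 335.57373046875), (61.98097610473633, 77.1248779296875), 88.84442138671875)
```

View pics/w1bay.png

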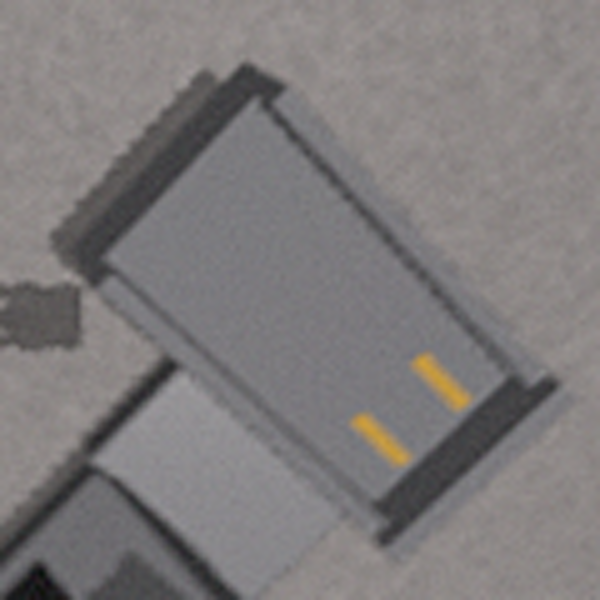

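```bash
python3 - <<'E'
from h import *
st(); C=eyes.calibration('wrist'); p,d=save('wrist','w2.png'); st()
print(np.array(C['pose']),C['fx'],C['fy'],C['cx'],C['cy'])
X=pts('wrist',d); np.savez('w2.npz',X=X,d=d,pose=C['pose'],k=[C['fx'],C['fy'],C['cx'],C['cy']])
for q in ['bay','key_round_top','key_square_top','key_bar_top','pack_mid','panel_mid','visor_edge']:
    r=landmark_of('wrist',q); print(q,[(np.array(x['at']),round(x['conf'],2)) for x in r[:2]])
im=cv2.imread('pics/w2.png')
cv2.imwrite('pics/w2bay.png',cv2.resize(im[90:210,250:370],None,fx=5,fy=5,interpolation=cv2.INTER_CUBIC))
cv2.imwrite('pics/w2keys.png',cv2.resize(im[190:310,200:320],None,fx=5,fy=5,interpolation=cv2.INTER_CUBIC))
cv2.imwrite('pics/w2pack.png',cv2.resize(im[0:80,370:490],None,fx=5,fy=5,interpolation=cv2.INTER_CUBIC))
E
```

```text
t 3.4167 pos [544.366 -11.306 402.092] rot [-2.761 -1.499  0.001] F [ 0.602 -0.453  0.972] w 85.41110050757635 q [-0.239  0.027  1.459 -0.     1.656 -1.234]
t 3.4667 pos [544.426 -11.246 402.159] rot [-2.761 -1.499  0.   ] F [-0.446 -0.222 -0.293] w 85.66914928977259 q [-0.239  0.027  1.459 -0.     1.656 -1.234]
[[  0.545   0.797   0.262 477.544]
 [  0.839  -0.517  -0.172  33.052]
 [ -0.001   0.313  -0.95  532.885]
 [  0.      0.      0.      1.   ]] 271.7118188240504 271.7118188240504 260.7269566557091 194.91757115993104
bay [(array([662.7,  83.6,  41.5]), 0.78)]
key_round_top [(array([ 686.2, -170.8,   93.9]), 0.4)]
key_square_top []
key_bar_top [(array([492.6, 331.1,  29.6]), 0.35)]
pack_mid [(array([488.6, 330.9,  30.8]), 0.97), (array([ 664.5, -115.9,  176.6]), 0.38)]
panel_mid [(array([ 670.4, -110.6,   79.4]), 0.72)]
visor_edge [(array([655.8, -61. ,  98.3]), 0.67), (array([ 667.2, -115.7,  175.5]), 0.62)]
```

View pics/w2bay.png

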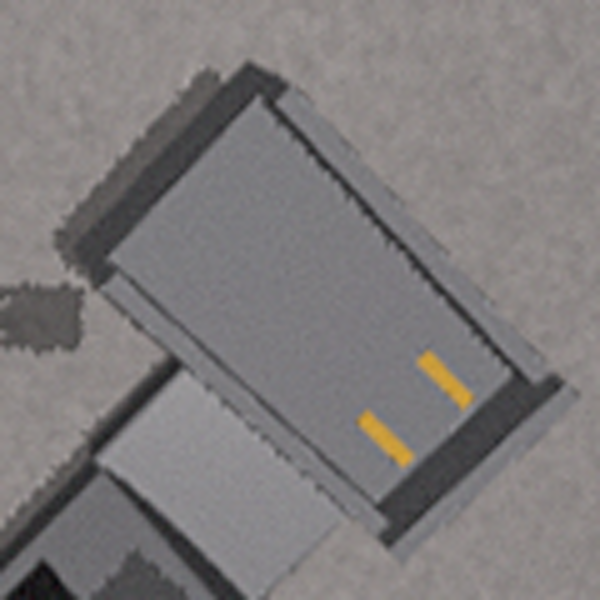

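View pics/w2keys.png

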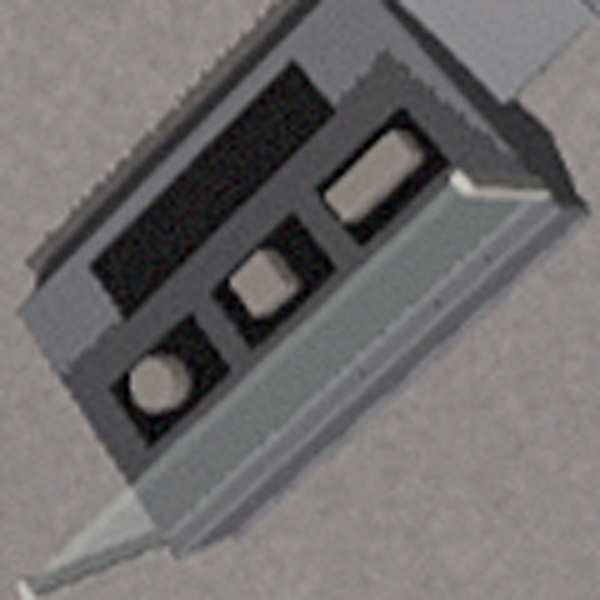

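View pics/w2pack.png

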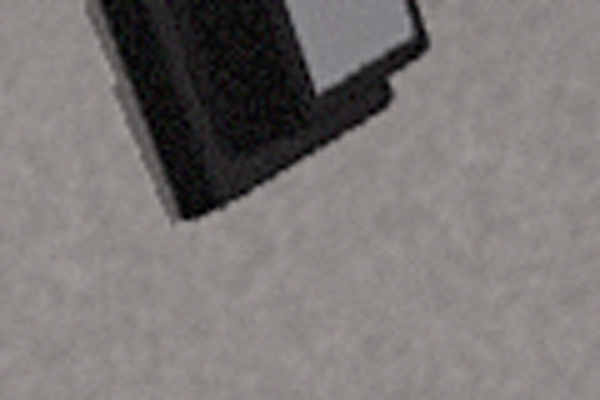

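```bash
cat > fit.py <<'E'
from h import *
from scipy.optimize import least_squares
z=np.load('w2.npz'); T=z['pose']; fx,fy,cx,cy=z['k']; Ti=np.linalg.inv(T)
def proj(p):
    c=p@Ti[:3,:3].T+Ti[:3,3]; return np.stack([c[:,0]/c[:,2]*fx+cx,c[:,1]/c[:,2]*fy+cy],-1)
def cr(l,ox,oy): return np.array([(ox+(a+.5)/5-.5,oy+(b+.5)/5-.5) for a,b in l])
t=np.radians(16)
def bayR(yaw): 
    return R.from_euler('z',yaw)*R.from_euler('y',t)   # x -> (cos t,0,-sin t)
M=np.array([[-150,35,0],[-150,-35,0],[0,35,0],[0,-35,0.]])
pb=cr([(264,98),(107,258),(518,375),(378,497)],250,90)
f=lambda q:(proj(q[:3]+bayR(q[3]).apply(M))-pb).ravel()
r=least_squares(f,[662,84,40,.235]); print('bay',r.x,np.degrees(r.x[3]),r.fun)
K=np.array([[0,-58,0],[0,0,0],[0,58,0.]])
pk=cr([(157,380),(260,284),(370,177)],200,190)
g=lambda q:(proj(q[:3]+R.from_euler('z',q[3]).apply(K))-pk).ravel()
r2=least_squares(g,[672,-112,97,.235]); print('keys',r2.x,np.degrees(r2.x[3]),r2.fun)
g2=lambda q:(proj(np.array([q[0],q[1],96.5])+R.from_euler('z',q[2]).apply(K))-pk).ravel()
r3=least_squares(g2,[672,-112,.235]); print('keys z fixed',r3.x,np.degrees(r3.x[2]),r3.fun)
E
python3 fit.py
python3 - <<'E'
from h import *
X=np.load('w2.npz')['X']; 
# key depth patches
for u,v in [(231,266),(252,246.5),(274,225.5)]:
    print(np.median(X[int(v)-1:int(v)+3,int(u)-1:int(u)+2].reshape(-1,3),0))
for u,v in [(300,130),(310,140),(320,155),(330,165)]: print('floor',np.median(X[v-2:v+3,u-2:u+3].reshape(-1,3),0))
E
```

```text
bay [666.339  85.986  33.182   0.244] 13.973082574167414 [-0.439 -0.289  0.849 -0.099 -0.397 -0.655 -0.045  1.136]
keys [ 675.442 -116.11    85.244    0.238] 13.650095846491613 [-0.047  0.199  0.092 -0.376 -0.045  0.177]
keys z fixed [ 670.523 -112.458    0.241] 13.815621723938822 [-0.526  0.798  0.064 -0.325  0.436 -0.382]
[ 685.431 -168.193   96.229]
[ 671.515 -112.089   97.088]
[658.311 -57.07   96.928]
floor [545.171  65.883  73.475]
floor [569.583  72.161  65.661]
floor [603.816  74.818  56.432]
floor [631.931  81.897  48.069]
```

```bash
cat >> fit.py <<'E'
f=lambda q:(proj(np.array([q[0],q[1],38.6])+bayR(q[2]).apply(M))-pb).ravel()
r=least_squares(f,[662,84,.235]); print('bay zfix',r.x,np.degrees(r.x[2]),r.fun)
X=z['X']; P=X.reshape(-1,3); 
b=np.array([r.x[0],r.x[1],38.6]); L=bayR(np.radians(13.8)).inv().apply(P-b)
m=(abs(L[:,1])<25)&(L[:,0]>-140)&(L[:,0]<-10)&(abs(L[:,2])<15); Y=L[m]
A=np.c_[Y[:,:2],np.ones(len(Y))]; print('floor in bay frame: slope x,y, offset',np.linalg.lstsq(A,Y[:,2],rcond=None)[0],len(Y))
E
python3 fit.py|tail -2
python3 - <<'E'
from h import *
plan([493,280,300],down(90),10)
E
```

```text
bay zfix [665.196  85.582   0.244] 13.972414439254296 [-0.535 -0.734  0.395 -0.142  0.066 -0.448  0.116  1.609]
floor in bay frame: slope x,y, offset [ 0.    -0.002  0.098] 1903
{"linear":[21.6, -20.1, 10.2],"rotation":[0.0, -0.0, -0.057],"gripper":1},
{"linear":[22.7, -18.9, 10.2],"rotation":[0.0, -0.0, -0.057],"gripper":1},
{"linear":[23.7, -17.5, 10.2],"rotation":[0.0, -0.0, -0.058],"gripper":1},
{"linear":[24.7, -16.1, 10.2],"rotation":[0.0, -0.0, -0.057],"gripper":1},
{"linear":[25.6, -14.7, 10.3],"rotation":[0.0, -0.0, -0.058],"gripper":1},

{"linear":[26.4, -13.2, 10.2],"rotation":[0.0, -0.0, -0.057],"gripper":1},
{"linear":[27.1, -11.7, 10.3],"rotation":[0.0, -0.0, -0.058],"gripper":1},
{"linear":[27.7, -10.1, 10.2],"rotation":[0.0, -0.0, -0.057],"gripper":1},
{"linear":[28.2, -8.5, 10.3],"rotation":[0.0, -0.0, -0.058],"gripper":1},
{"linear":[28.7, -6.8, 10.2],"rotation":[0.0, -0.0, -0.057],"gripper":1},

end [493.045 279.953 300.017] [2.222 2.221 0.   ] len/row 31.2652523599237 deg/row 3.273002551332003
```

Emit:
move_arm --moves '[{"linear":[24,-21,16],"rotation":[0,0,-0.057],"gripper":1},{"linear":[25,-20,16],"rotation":[0,0,-0.057],"gripper":1},{"linear":[26,-18.5,16],"rotation":[0,0,-0.058],"gripper":1},{"linear":[27,-17,16],"rotation":[0,0,-0.057],"gripper":1},{"linear":[28,-15,16],"rotation":[0,0,-0.058],"gripper":1}]'

```text
t: 4.23
tool_pos: [519.9, 148.7, 321.7]
eef_rot: [2.514, 1.884, 0.001]
ft_force: [0.6, 0.2, 0.9]
grip_width: 85.3
```

Emit:
move_arm --moves '[{"linear":[29,-13.5,16],"rotation":[0,0,-0.057],"gripper":1},{"linear":[30,-12,16],"rotation":[0,0,-0.058],"gripper":1},{"linear":[31,-10.5,16],"rotation":[0,0,-0.057],"gripper":1},{"linear":[32,-9,16],"rotation":[0,0,-0.058],"gripper":1},{"linear":[32,-7,16],"rotation":[0,0,-0.057],"gripper":1}]'

```text
t: 4.65
tool_pos: [494.8, 310.1, 241.6]
eef_rot: [2.218, 2.225, 0.001]
ft_force: [1.0, -0.3, 1.3]
grip_width: 85.6
```

Emit:
move_arm --moves '[{"linear":[15,5,0],"rotation":[0,0,0],"gripper":1},{"linear":[0,0,0],"rotation":[0,0,0],"gripper":1},{"linear":[0,0,0],"rotation":[0,0,0],"gripper":1},{"linear":[0,0,0],"rotation":[0,0,0],"gripper":1},{"linear":[0,0,0],"rotation":[0,0,0],"gripper":1}]'

```text
t: 5.07
tool_pos: [500.8, 322.4, 242.9]
eef_rot: [2.222, 2.22, 0.001]
ft_force: [0.4, -0.9, -0.9]
grip_width: 85.3
```

```bash
python3 - <<'E'
from h import *
st(); C=eyes.calibration('wrist'); p,d=save('wrist','w3.png'); st()
X=pts('wrist',d); np.savez('w3.npz',X=X,d=d,pose=C['pose'],k=[C['fx'],C['fy'],C['cx'],C['cy']])
for q in ['pack_mid']:
    r=landmark_of('wrist',q); print(q,[(np.array(x['at']),round(x['conf'],2)) for x in r[:2]])
P=X.reshape(-1,3); m=(abs(P[:,0]-492)<70)&(abs(P[:,1]-330)<70); Q=P[m]
for a,b in [(58,70),(22,31)]:
    T=Q[(Q[:,2]>a)&(Q[:,2]<b)]; print(a,len(T),np.median(T,0),cv2.minAreaRect(T[:,:2].astype(np.float32)),np.percentile(T[:,:2],[1,99],axis=0))
T=Q[Q[:,2]>8];print(cv2.minAreaRect(T[:,:2].astype(np.float32)))
E
```

```text
t 5.0667 pos [500.84  322.417 242.923] rot [2.222 2.22  0.001] F [ 0.437 -0.937 -0.851] w 85.32743726104648 q [ 0.373  0.225  1.553 -0.     1.362 -1.197]
t 5.1167 pos [500.892 322.324 242.982] rot [2.223 2.219 0.001] F [ 0.886  0.376 -0.337] w 84.96664005267866 q [ 0.373  0.225  1.553 -0.     1.362 -1.196]
pack_mid [(array([492.1, 330. ,  31.8]), 0.95)]
58 1625 [490.382 332.084  63.18 ] ((492.19293212890625, 331.9806823730469), (39.952857971191406, 57.85249328613281), 87.64263916015625) [[463.403 312.267]
 [520.151 351.608]]
22 1126 [471.853 325.481  24.777] ((491.994140625, 331.96636962890625), (61.739349365234375, 79.72626495361328), 87.36134338378906) [[451.977 300.584]
 [529.593 363.009]]
((491.3672180175781, 328.7688903808594), (137.5595703125, 79.88665008544922), 86.52999114990234)
```

View pics/w3.png

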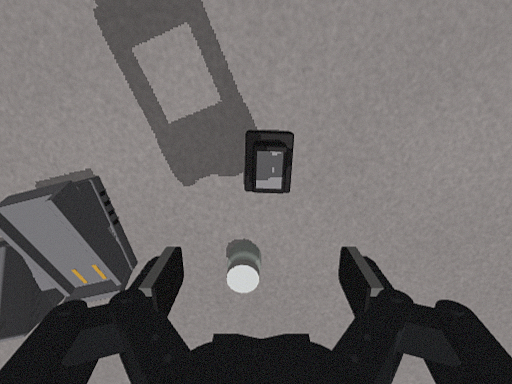

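Emit:
move_arm --moves '[{"linear":[5,-4.5,28],"rotation":[0,0,0.022],"gripper":1},{"linear":[4.7,-4.3,28],"rotation":[0,0,0.022],"gripper":1},{"linear":[0,0,28],"rotation":[0,0,0],"gripper":1},{"linear":[0,0,28],"rotation":[0,0,0],"gripper":1},{"linear":[0,0,20],"rotation":[0,0,0],"gripper":1}]'

```text
t: 5.58
tool_pos: [490.9, 332.0, 108.2]
eef_rot: [-2.27, -2.171, 0.003]
ft_force: [0.3, 0.2, -0.7]
grip_width: 85.5
```

Emit:
move_arm --moves '[{"linear":[0,0,20],"rotation":[0,0,0],"gripper":1},{"linear":[0,0,15],"rotation":[0,0,0],"gripper":1},{"linear":[0,0,15],"rotation":[0,0,0],"gripper":1},{"linear":[0,0,10],"rotation":[0,0,0],"gripper":1},{"linear":[0,0,0],"rotation":[0,0,0],"gripper":1}]'

```text
t: 6.0
tool_pos: [490.4, 331.9, 48.3]
eef_rot: [-2.27, -2.17, 0.005]
ft_force: [-0.5, 0.4, -0.5]
grip_width: 85.4
```

```bash
python3 -c "
from h import *
st()"
```

```text
t 6.0 pos [490.45  331.928  48.275] rot [-2.27  -2.17   0.005] F [-0.463  0.376 -0.53 ] w 85.35006421889419 q [ 0.395  0.46   1.681 -0.     1.004 -1.131]
```

Emit:
move_arm --moves '[{"linear":[0,1.5,7],"rotation":[0,0,0],"gripper":1},{"linear":[0,0,0],"rotation":[0,0,0],"gripper":1},{"linear":[0,0,0],"rotation":[0,0,0],"gripper":-1},{"linear":[0,0,0],"rotation":[0,0,0],"gripper":-1},{"linear":[0,0,0],"rotation":[0,0,0],"gripper":-1}]' --grip_force 60

```text
t: 6.42
tool_pos: [493.6, 333.4, 44.1]
eef_rot: [2.269, 2.172, 0.002]
ft_force: [0.2, 0.5, 0.7]
grip_width: 51.7
```

Emit:
move_arm --moves '[{"linear":[0,0,0],"rotation":[0,0,0],"gripper":-1},{"linear":[0,0,0],"rotation":[0,0,0],"gripper":-1},{"linear":[0,0,0],"rotation":[0,0,0],"gripper":-1},{"linear":[0,0,0],"rotation":[0,0,0],"gripper":-1},{"linear":[0,0,0],"rotation":[0,0,0],"gripper":-1}]'

```text
t: 6.83
tool_pos: [493.7, 333.4, 44.1]
eef_rot: [2.269, 2.172, 0.002]
ft_force: [-1.3, -0.4, 6.2]
grip_width: 38.9
```

```bash
cat >> h.py <<'E'
B0=np.array([665.2,85.6,38.6]); BY=np.radians(13.9)
Rb=R.from_euler('z',BY)*R.from_euler('y',np.radians(16))
Rt=Rb*R.from_matrix(np.array([[0,1,0],[1,0,0],[0,0,-1.]]))
def bay(x,y,z): return B0+Rb.apply([x,y,z])
def inbay(s): return Rb.inv().apply(np.array(s['tool_pos'])-B0)
E
python3 - <<'E'
from h import *
s=telemetry.observe()
print(bay(-106.4,0,44.1+40), bay(-106.4,0,44.1))
p=np.array(s['tool_pos']); r=R.from_rotvec(s['eef_rot'])
print('lift 5 rows: 20 each z -')
plan(bay(-106.4,0,44.1+40),Rt,15,-1,p0=p+[0,0,110],R0=r)
E
```

```text
[588.419  66.599 148.77 ] [577.716  63.95  110.319]
lift 5 rows: 20 each z -
{"linear":[-17.5, 7.1, 0.4],"rotation":[0.019, -0.003, -0.019],"gripper":-1},
{"linear":[-17.6, 6.8, 0.3],"rotation":[0.019, -0.003, -0.019],"gripper":-1},
{"linear":[-17.8, 6.4, 0.2],"rotation":[0.019, -0.003, -0.019],"gripper":-1},
{"linear":[-17.9, 6.1, 0.1],"rotation":[0.018, -0.003, -0.019],"gripper":-1},
{"linear":[-18.0, 5.7, 0.1],"rotation":[0.019, -0.003, -0.019],"gripper":-1},

{"linear":[-18.1, 5.4, 0.0],"rotation":[0.018, -0.003, -0.019],"gripper":-1},
{"linear":[-18.2, 5.1, -0.0],"rotation":[0.018, -0.002, -0.019],"gripper":-1},
{"linear":[-18.3, 4.7, -0.1],"rotation":[0.019, -0.003, -0.019],"gripper":-1},
{"linear":[-18.3, 4.4, -0.1],"rotation":[0.018, -0.002, -0.019],"gripper":-1},
{"linear":[-18.4, 4.0, -0.1],"rotation":[0.019, -0.003, -0.019],"gripper":-1},

{"linear":[-18.5, 3.7, -0.1],"rotation":[0.018, -0.002, -0.019],"gripper":-1},
{"linear":[-18.6, 3.3, -0.2],"rotation":[0.019, -0.003, -0.019],"gripper":-1},
{"linear":[-18.6, 2.9, -0.2],"rotation":[0.018, -0.002, -0.019],"gripper":-1},
{"linear":[-18.7, 2.6, -0.2],"rotation":[0.019, -0.003, -0.019],"gripper":-1},
{"linear":[-18.8, 2.3, -0.1],"rotation":[0.018, -0.002, -0.019],"gripper":-1},

end [588.463  66.57  148.755] [-1.819 -2.325  0.326] len/row 18.898762633460453 deg/row 1.5064242611955128
```

Emit:
move_arm --moves '[{"linear":[0,0,-10],"rotation":[0,0,0],"gripper":-1},{"linear":[0,0,-20],"rotation":[0,0,0],"gripper":-1},{"linear":[0,0,-30],"rotation":[0,0,0],"gripper":-1},{"linear":[0,0,-30],"rotation":[0,0,0],"gripper":-1},{"linear":[0,0,-20],"rotation":[0,0,0],"gripper":-1}]'

```text
t: 7.25
tool_pos: [493.2, 333.3, 155.6]
eef_rot: [2.269, 2.172, 0.001]
ft_force: [1.3, 0.8, -3.5]
grip_width: 39.3
```

Emit:
move_arm --moves '[{"linear":[-17.5,7,0.4],"rotation":[0.019,-0.003,-0.019],"gripper":-1},{"linear":[-17.6,6.8,0.3],"rotation":[0.019,-0.003,-0.019],"gripper":-1},{"linear":[-17.8,6.4,0.2],"rotation":[0.019,-0.003,-0.019],"gripper":-1},{"linear":[-17.9,6,0],"rotation":[0.018,-0.003,-0.019],"gripper":-1},{"linear":[-18,5.7,0],"rotation":[0.019,-0.003,-0.019],"gripper":-1}]'

```text
t: 7.67
tool_pos: [523.8, 243.2, 151.3]
eef_rot: [-2.12, -2.234, 0.12]
ft_force: [0.8, 0.2, -4.3]
grip_width: 39.3
```

Emit:
move_arm --moves '[{"linear":[-18,5.4,0],"rotation":[0.018,-0.003,-0.019],"gripper":-1},{"linear":[-18.2,5,0],"rotation":[0.018,-0.002,-0.019],"gripper":-1},{"linear":[-18.3,4.7,0],"rotation":[0.019,-0.003,-0.019],"gripper":-1},{"linear":[-18.3,4.4,0],"rotation":[0.018,-0.002,-0.019],"gripper":-1},{"linear":[-18.4,4,0],"rotation":[0.019,-0.003,-0.019],"gripper":-1}]'

```text
t: 8.08
tool_pos: [555.4, 154.4, 149.2]
eef_rot: [-1.97, -2.284, 0.227]
ft_force: [0.5, -0.0, -3.3]
grip_width: 39.0
```

Emit:
move_arm --moves '[{"linear":[-18.5,3.7,0],"rotation":[0.018,-0.002,-0.019],"gripper":-1},{"linear":[-18.6,3.3,0],"rotation":[0.019,-0.003,-0.019],"gripper":-1},{"linear":[-18.6,3,0],"rotation":[0.018,-0.002,-0.019],"gripper":-1},{"linear":[-18.7,2.6,0],"rotation":[0.019,-0.003,-0.019],"gripper":-1},{"linear":[-18.8,2.3,0],"rotation":[0.018,-0.002,-0.019],"gripper":-1}]'

```text
t: 8.5
tool_pos: [587.1, 65.6, 146.5]
eef_rot: [-1.816, -2.323, 0.329]
ft_force: [-0.4, 0.5, -3.0]
grip_width: 38.9
```

Emit:
move_arm --moves '[{"linear":[0,0,0],"rotation":[0,0,0],"gripper":-1},{"linear":[0,0,0],"rotation":[0,0,0],"gripper":-1},{"linear":[0,0,0],"rotation":[0,0,0],"gripper":-1},{"linear":[0,0,0],"rotation":[0,0,0],"gripper":-1},{"linear":[0,0,0],"rotation":[0,0,0],"gripper":-1}]'

```text
t: 8.92
tool_pos: [587.0, 67.2, 147.0]
eef_rot: [-1.817, -2.325, 0.327]
ft_force: [0.2, -0.5, -4.4]
grip_width: 38.9
```

```bash
python3 - <<'E'
from h import *
s=st(); print(inbay(s),np.degrees((Rt.inv()*R.from_rotvec(s['eef_rot'])).as_rotvec()))
C=eyes.calibration('wrist'); p,d=save('wrist','w4.png'); X=pts('wrist',d); np.savez('w4.npz',X=X,d=d,pose=C['pose'],k=[C['fx'],C['fy'],C['cx'],C['cy']])
p,d=save('side','s4.png'); cv2.imwrite('pics/s4c.png',cv2.resize(p[80:260,215:365,::-1],None,fx=3.3,fy=3.3,interpolation=cv2.INTER_CUBIC))
E
```

```text
t 8.9167 pos [586.963  67.195 147.023] rot [-1.817 -2.325  0.327] F [ 0.198 -0.508 -4.371] w 38.8703595922419 q [-0.045  0.5    1.417 -0.079  1.494 -1.843]
[-107.14     0.929   82.071] [ 0.064  0.017 -0.072]
```

View pics/w4.png

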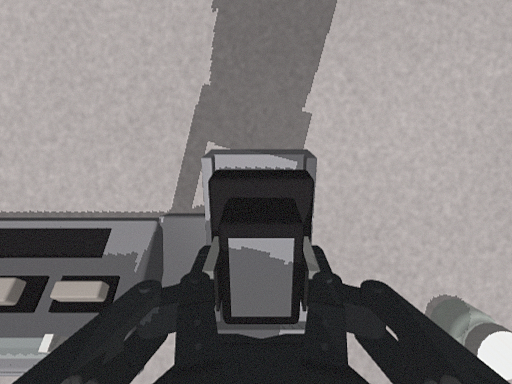

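View pics/s4c.png

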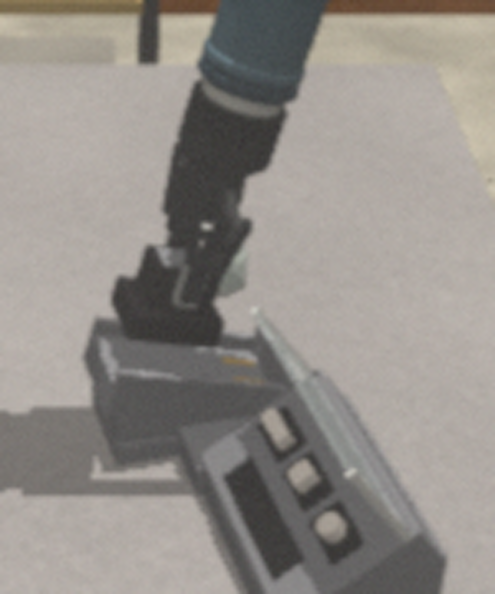

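Emit:
move_arm --moves '[{"linear":[-1,0,8],"rotation":[0,0,0],"gripper":-1},{"linear":[0,0,8],"rotation":[0,0,0],"gripper":-1},{"linear":[0,0,8],"rotation":[0,0,0],"gripper":-1},{"linear":[0,0,5],"rotation":[0,0,0],"gripper":-1},{"linear":[0,0,2],"rotation":[0,0,0],"gripper":-1}]'

```text
t: 9.43
tool_pos: [578.0, 63.3, 115.5]
eef_rot: [-1.817, -2.322, 0.33]
ft_force: [-0.7, -0.5, -3.7]
grip_width: 39.1
```

```bash
cat > ib.py <<'E'
from h import *
s=st(); print('bay',inbay(s),'Fbay',Rb.inv().apply(s['ft_force']))
E
python3 ib.py
python3 - <<'E'
from h import *
p,d=save('wrist','w5.png')
E
```

```text
t 9.4333 pos [577.994  63.31  115.454] rot [-1.817 -2.322  0.33 ] F [-0.677 -0.533 -3.684] w 39.07551068482719 q [-0.052  0.52   1.458 -0.081  1.435 -1.844]
bay [-107.704   -0.688   49.068] Fbay [ 0.26  -0.355 -3.757]
```

View pics/w5.png

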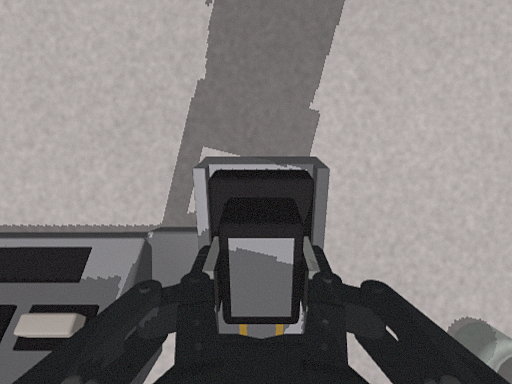

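```bash
python3 - <<'E'
import cv2
im=cv2.imread('pics/w5.png'); cv2.imwrite('pics/w5c.png',cv2.resize(im[145:265,185:345],None,fx=5,fy=5,interpolation=cv2.INTER_CUBIC))
E
```

```text
(no output)
```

View pics/w5c.png

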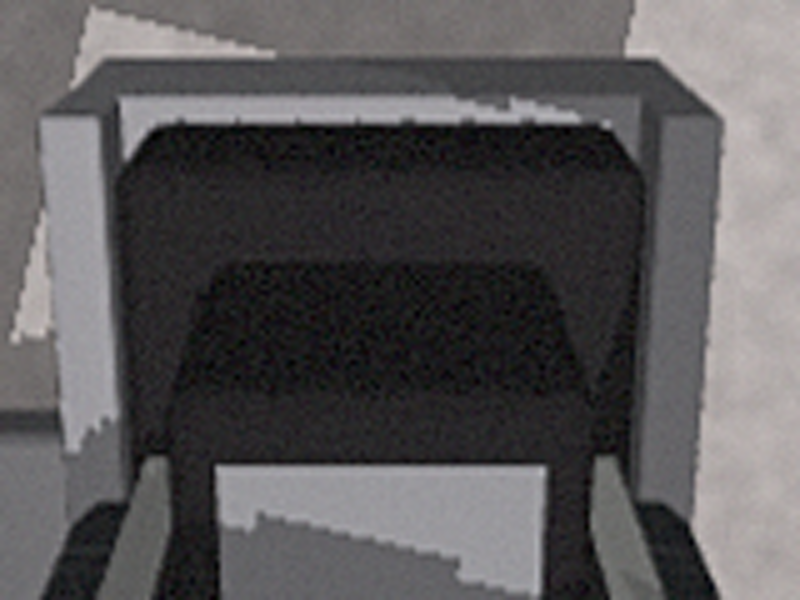

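Emit:
move_arm --moves '[{"linear":[0,0,1.5],"rotation":[0,0,0],"gripper":-1},{"linear":[0,0,1],"rotation":[0,0,0],"gripper":-1},{"linear":[0,0,0],"rotation":[0,0,0],"gripper":-1},{"linear":[0,0,0],"rotation":[0,0,0],"gripper":-1},{"linear":[0,0,0],"rotation":[0,0,0],"gripper":-1}]'

```text
t: 9.9
tool_pos: [578.9, 63.2, 115.1]
eef_rot: [-1.819, -2.324, 0.327]
ft_force: [0.4, -0.8, -3.3]
grip_width: 38.9
```

```bash
python3 ib.py
```

```text
t 9.9 pos [578.941  63.163 115.14 ] rot [-1.819 -2.324  0.327] F [ 0.43  -0.774 -3.28 ] w 38.8756304027646 q [-0.052  0.52   1.458 -0.081  1.432 -1.844]
bay [-106.768   -1.058   49.009] Fbay [ 1.127 -0.854 -3.089]
```

Emit:
move_arm --moves '[{"linear":[0,0,2],"rotation":[0,0,0],"gripper":-1},{"linear":[0,0,1.5],"rotation":[0,0,0],"gripper":-1},{"linear":[0,0,0],"rotation":[0,0,0],"gripper":-1},{"linear":[0,0,0],"rotation":[0,0,0],"gripper":-1},{"linear":[0,0,0],"rotation":[0,0,0],"gripper":-1}]'

```text
t: 10.32
tool_pos: [577.8, 62.9, 111.6]
eef_rot: [-1.819, -2.324, 0.327]
ft_force: [0.9, -0.4, -2.6]
grip_width: 39.1
```

```bash
python3 ib.py
```

```text
t 10.3167 pos [577.848  62.908 111.58 ] rot [-1.819 -2.324  0.327] F [ 0.863 -0.406 -2.617] w 39.12744104086253 q [-0.052  0.523  1.463 -0.081  1.425 -1.843]
bay [-106.865   -1.043   45.278] Fbay [ 1.432 -0.601 -2.311]
```

Emit:
move_arm --moves '[{"linear":[0,0,0.7],"rotation":[0,0,0],"gripper":-1},{"linear":[0,0,0.5],"rotation":[0,0,0],"gripper":-1},{"linear":[0,0,0.5],"rotation":[0,0,0],"gripper":-1},{"linear":[0,0,0],"rotation":[0,0,0],"gripper":-1},{"linear":[0,0,0],"rotation":[0,0,0],"gripper":-1}]'

```text
t: 10.73
tool_pos: [577.8, 62.9, 111.6]
eef_rot: [-1.819, -2.325, 0.327]
ft_force: [-1.8, 0.5, 8.1]
grip_width: 39.2
```

```bash
python3 ib.py
```

```text
t 10.7333 pos [577.831  62.888 111.556] rot [-1.819 -2.325  0.327] F [-1.803  0.549  8.064] w 39.19190602589801 q [-0.052  0.522  1.464 -0.081  1.424 -1.843]
bay [-106.879   -1.058   45.249] Fbay [-3.779  0.966  7.305]
```

Emit:
move_arm --moves '[{"linear":[0,3,-0.8],"rotation":[0,0,0],"gripper":-1},{"linear":[0,6,0],"rotation":[0,0,0],"gripper":-1},{"linear":[0,7,0],"rotation":[0,0,0],"gripper":-1},{"linear":[0,7,0],"rotation":[0,0,0],"gripper":-1},{"linear":[0,7,0],"rotation":[0,0,0],"gripper":-1}]'

```text
t: 11.15
tool_pos: [606.6, 69.7, 103.1]
eef_rot: [-1.819, -2.325, 0.327]
ft_force: [-1.7, 0.6, 7.1]
grip_width: 39.4
```

```bash
python3 ib.py
```

```text
t 11.15 pos [606.566  69.741 103.092] rot [-1.819 -2.325  0.327] F [-1.705  0.599  7.14 ] w 39.40027455075676 q [-0.04   0.59   1.379 -0.078  1.441 -1.833]
bay [-76.151  -1.309  45.255] Fbay [-3.421  0.991  6.447]
```

Emit:
move_arm --moves '[{"linear":[0,7,0],"rotation":[0,0,0],"gripper":-1},{"linear":[0,7,0],"rotation":[0,0,0],"gripper":-1},{"linear":[0,6,0],"rotation":[0,0,0],"gripper":-1},{"linear":[0,5,0],"rotation":[0,0,0],"gripper":-1},{"linear":[0,4,0],"rotation":[0,0,0],"gripper":-1}]'

```text
t: 11.57
tool_pos: [633.7, 76.5, 95.1]
eef_rot: [-1.819, -2.325, 0.327]
ft_force: [-1.8, -0.3, 7.2]
grip_width: 39.0
```

Emit:
move_arm --moves '[{"linear":[0,2,0],"rotation":[0,0,0],"gripper":-1},{"linear":[0,2,0],"rotation":[0,0,0],"gripper":-1},{"linear":[0,1,0],"rotation":[0,0,0],"gripper":-1},{"linear":[0,1,0],"rotation":[0,0,0],"gripper":-1},{"linear":[0,0,0],"rotation":[0,0,0],"gripper":-1}]'

```text
t: 11.98
tool_pos: [639.2, 77.9, 93.5]
eef_rot: [-1.819, -2.325, 0.327]
ft_force: [-1.5, -0.6, 6.7]
grip_width: 39.3
```

```bash
python3 ib.py
```

```text
t 11.9833 pos [639.18   77.867  93.454] rot [-1.819 -2.325  0.327] F [-1.55  -0.573  6.721] w 39.309109732926856 q [-0.027  0.667  1.279 -0.074  1.465 -1.823]
bay [-41.185  -1.256  45.255] Fbay [-3.431 -0.184  6.008]
```

Not at the stop yet (expected around -38.4 in bay x); creep on.

Emit:
move_arm --moves '[{"linear":[0,1,0],"rotation":[0,0,0],"gripper":-1},{"linear":[0,1,0],"rotation":[0,0,0],"gripper":-1},{"linear":[0,0.7,0],"rotation":[0,0,0],"gripper":-1},{"linear":[0,0.5,0],"rotation":[0,0,0],"gripper":-1},{"linear":[0,0,0],"rotation":[0,0,0],"gripper":-1}]'

```text
t: 12.4
tool_pos: [640.3, 78.1, 93.3]
eef_rot: [-1.817, -2.322, 0.332]
ft_force: [-10.8, -3.0, 13.3]
grip_width: 39.1
```

```bash
python3 ib.py
```

```text
t 12.4 pos [640.337  78.12   93.259] rot [-1.817 -2.322  0.332] F [-10.821  -2.968  13.279] w 39.09197573698657 q [-0.026  0.673  1.27  -0.075  1.472 -1.822]
bay [-39.993  -1.288  45.393] Fbay [-14.443  -0.281   9.673]
```

Emit:
move_arm --moves '[{"linear":[0,0,0],"rotation":[0,0,0],"gripper":0.5},{"linear":[0,0,0],"rotation":[0,0,0],"gripper":0.5},{"linear":[0,0,0],"rotation":[0,0,0],"gripper":0.5},{"linear":[0,0,0],"rotation":[0,0,0],"gripper":0.5},{"linear":[0,0,0],"rotation":[0,0,0],"gripper":0.5}]'

```text
t: 12.82
tool_pos: [641.2, 78.7, 91.3]
eef_rot: [-1.818, -2.324, 0.328]
ft_force: [-0.1, 0.6, 0.4]
grip_width: 64.0
```

```bash
python3 ib.py; python3 - <<'E'
from h import *
p,d=save('wrist','w6.png')
E
```

```text
t 12.8167 pos [641.151  78.681  91.271] rot [-1.818 -2.324  0.328] F [-0.05   0.597  0.362] w 63.98845660867784 q [-0.026  0.675  1.271 -0.074  1.466 -1.822]
bay [-38.556  -0.939  43.738] Fbay [-0.009  0.591  0.374]
```

View pics/w6.png

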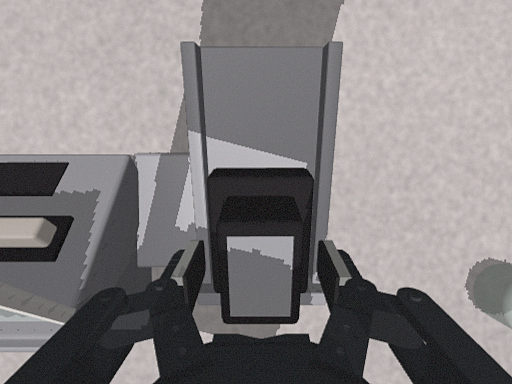

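```bash
cat >> h.py <<'E'
KY=np.radians(13.8)
Rp=R.from_euler('z',KY)*R.from_euler('y',-np.radians(36))  # x up panel, z normal
Rk=Rp*R.from_matrix(np.array([[0,1,0],[1,0,0],[0,0,-1.]]))
K0=np.array([671.3,-112.3,96.8])
def key(x,y,z): return K0+Rp.apply([x,y,z])
def inkey(s): return Rp.inv().apply(np.array(s['tool_pos'])-K0)
E
python3 - <<'E'
from h import *
print(Rk.as_matrix(), key(0,-58,0))
s=telemetry.observe()
p=np.array(s['tool_pos']);r=R.from_rotvec(s['eef_rot'])
p1=p+r.apply([0,0,-110]); print(p1)
plan([575,10,260],Rk,10,-1,p0=p1,R0=r)
plan(key(-4,-58,130+11),Rk,10,-1,p0=[575,10,260],R0=Rk)
E
```

```text
[[-0.239  0.786  0.571]
 [ 0.971  0.193  0.14 ]
 [ 0.     0.588 -0.809]] [ 685.135 -168.626   96.8  ]
[670.686  85.966 197.065]
{"linear":[-5.1, -12.4, -3.0],"rotation":[-0.091, -0.0, 0.0],"gripper":-1},
{"linear":[-5.1, -12.1, -4.1],"rotation":[-0.091, -0.0, 0.0],"gripper":-1},
{"linear":[-5.1, -11.7, -5.2],"rotation":[-0.091, -0.0, 0.0],"gripper":-1},
{"linear":[-5.1, -11.2, -6.2],"rotation":[-0.091, -0.0, 0.0],"gripper":-1},
{"linear":[-5.1, -10.5, -7.2],"rotation":[-0.091, -0.0, 0.0],"gripper":-1},

{"linear":[-5.0, -9.9, -8.1],"rotation":[-0.091, -0.0, 0.0],"gripper":-1},
{"linear":[-5.1, -9.1, -9.0],"rotation":[-0.091, -0.0, 0.0],"gripper":-1},
{"linear":[-5.0, -8.2, -9.8],"rotation":[-0.091, -0.0, 0.0],"gripper":-1},
{"linear":[-5.1, -7.3, -10.5],"rotation":[-0.09, -0.001, 0.001],"gripper":-1},
{"linear":[-5.0, -6.3, -11.0],"rotation":[-0.091, -0.0, 0.0],"gripper":-1},

end [575.007  10.026 259.97 ] [1.648 2.103 0.684] len/row 13.659551141073198 deg/row 5.197675241089531
{"linear":[-20.0, -4.8, 2.9],"rotation":[0.0, 0.0, 0.0],"gripper":-1},
{"linear":[-20.0, -4.8, 2.9],"rotation":[0.0, 0.0, 0.0],"gripper":-1},
{"linear":[-20.0, -4.8, 2.9],"rotation":[0.0, 0.0, 0.0],"gripper":-1},
{"linear":[-20.0, -4.8, 2.9],"rotation":[0.0, 0.0, 0.0],"gripper":-1},
{"linear":[-20.0, -4.8, 2.9],"rotation":[0.0, 0.0, 0.0],"gripper":-1},

{"linear":[-19.9, -4.8, 2.9],"rotation":[0.0, 0.0, 0.0],"gripper":-1},
{"linear":[-20.0, -4.8, 2.9],"rotation":[0.0, 0.0, 0.0],"gripper":-1},
{"linear":[-19.9, -4.8, 2.9],"rotation":[0.0, 0.0, 0.0],"gripper":-1},
{"linear":[-20.0, -4.7, 2.8],"rotation":[0.0, 0.0, 0.0],"gripper":-1},
{"linear":[-19.9, -4.8, 2.9],"rotation":[0.0, 0.0, 0.0],"gripper":-1},

end [ 601.498 -189.127  208.464] [1.649 2.103 0.683] len/row 20.700379706683204 deg/row 0.0
```

Emit:
move_arm --moves '[{"linear":[0,0,-12],"rotation":[0,0,0],"gripper":0.5},{"linear":[0,0,-22],"rotation":[0,0,0],"gripper":0.5},{"linear":[0,0,-26],"rotation":[0,0,0],"gripper":0.5},{"linear":[0,0,-26],"rotation":[0,0,0],"gripper":0.5},{"linear":[0,0,-24],"rotation":[0,0,0],"gripper":0.5}]'

```text
t: 13.28
tool_pos: [671.4, 86.1, 200.1]
eef_rot: [-1.819, -2.325, 0.326]
ft_force: [-0.2, 0.2, 0.7]
grip_width: 63.8
```

Emit:
move_arm --moves '[{"linear":[-5,-12.4,-3],"rotation":[-0.091,0,0],"gripper":-1},{"linear":[-5,-12,-4],"rotation":[-0.091,0,0],"gripper":-1},{"linear":[-5,-11.7,-5.2],"rotation":[-0.091,0,0],"gripper":-1},{"linear":[-5,-11.2,-6.2],"rotation":[-0.091,0,0],"gripper":-1},{"linear":[-5,-10.5,-7.2],"rotation":[-0.091,0,0],"gripper":-1}]'

```text
t: 13.7
tool_pos: [623.0, 48.0, 230.9]
eef_rot: [1.862, 2.38, 0.215]
ft_force: [0.1, 0.1, 1.0]
grip_width: 3.7
```

Emit:
move_arm --moves '[{"linear":[-5,-9.9,-8],"rotation":[-0.091,0,0],"gripper":-1},{"linear":[-5,-9,-9],"rotation":[-0.091,0,0],"gripper":-1},{"linear":[-5,-8.2,-9.8],"rotation":[-0.091,0,0],"gripper":-1},{"linear":[-5,-7.3,-10.5],"rotation":[-0.09,0,0],"gripper":-1},{"linear":[-5,-6.3,-11],"rotation":[-0.091,0,0],"gripper":-1}]'

```text
t: 14.12
tool_pos: [575.0, 10.3, 262.4]
eef_rot: [1.641, 2.1, 0.688]
ft_force: [-0.2, 0.8, 0.6]
grip_width: 0.5
```

Emit:
move_arm --moves '[{"linear":[-20,-4.8,2.9],"rotation":[0,0,0],"gripper":-1},{"linear":[-20,-4.8,2.9],"rotation":[0,0,0],"gripper":-1},{"linear":[-20,-4.8,2.9],"rotation":[0,0,0],"gripper":-1},{"linear":[-20,-4.8,2.9],"rotation":[0,0,0],"gripper":-1},{"linear":[-20,-4.8,2.9],"rotation":[0,0,0],"gripper":-1}]'

```text
t: 14.53
tool_pos: [588.9, -90.1, 235.6]
eef_rot: [1.644, 2.103, 0.685]
ft_force: [0.6, 0.1, -0.3]
grip_width: -0.1
```

Emit:
move_arm --moves '[{"linear":[0,0,0],"rotation":[0,0,0],"gripper":-1},{"linear":[0,0,0],"rotation":[0,0,0],"gripper":-1},{"linear":[0,0,0],"rotation":[0,0,0],"gripper":-1},{"linear":[0,0,0],"rotation":[0,0,0],"gripper":-1},{"linear":[0,0,0],"rotation":[0,0,0],"gripper":-1}]'

```text
t: 14.95
tool_pos: [588.5, -88.0, 234.8]
eef_rot: [1.645, 2.105, 0.685]
ft_force: [0.2, 0.1, 0.3]
grip_width: 0.0
```

```bash
cat > ik.py <<'E'
from h import *
s=st(); print('key',inkey(s),np.degrees((Rk.inv()*R.from_rotvec(s['eef_rot'])).as_rotvec()),'Fkey',Rp.inv().apply(s['ft_force']))
E
python3 ik.py
python3 - <<'E'
from h import *
C=eyes.calibration('wrist'); p,d=save('wrist','w7.png'); X=pts('wrist',d); np.savez('w7.npz',X=X,d=d,pose=C['pose'],k=[C['fx'],C['fy'],C['cx'],C['cy']])
for q in ['key_round_top','key_square_top','key_bar_top','panel_mid','visor_edge']:
    r=landmark_of('wrist',q); print(q,[(np.array(x['at']),round(x['conf'],2)) for x in r[:2]])
p,d=save('side','s7.png');X=pts('side',d); L=Rb.inv().apply(X.reshape(-1,3)-B0)
m=(abs(L[:,1])<45)&(L[:,0]>-120)&(L[:,0]<10)&(L[:,2]>59)&(L[:,2]<70)
print('packtop in bay',m.sum(),np.median(L[m],0),np.percentile(L[m],[2,98],axis=0))
E
```

```text
t 14.95 pos [588.517 -87.956 234.796] rot [1.645 2.105 0.685] F [0.18  0.051 0.343] w 0.03876275354630348 q [-0.585 -0.071  2.015  0.619  0.844 -2.736]
key [ 20.77   43.388 155.482] [-0.058  0.113 -0.158] Fkey [0.352 0.007 0.168]
key_round_top [(array([ 684.5, -170.4,   96.7]), 0.64)]
key_square_top [(array([ 672. , -113.4,   96.6]), 0.84), (array([ 664.7, -118.9,  172.9]), 0.36)]
key_bar_top [(array([654.9, -59.9,  96.6]), 0.97), (array([656.8, -35.6,  -3.2]), 0.36)]
panel_mid [(array([ 667.7, -112.8,   77.8]), 0.63), (array([654.3, -59.8,  95.4]), 0.16)]
visor_edge [(array([ 663.5, -118.7,  173.9]), 0.93)]
packtop in bay 152 [-46.667  -8.302  66.583] [[-69.143 -23.543  59.63 ]
 [-13.268  14.563  69.599]]
```

View pics/w7.png

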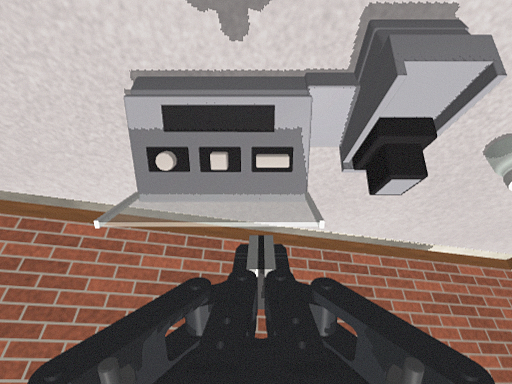

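```bash
python3 - <<'E'
from h import *
from scipy.optimize import least_squares
z=np.load('w7.npz'); T=z['pose']; fx,fy,cx,cy=z['k']; Ti=np.linalg.inv(T); X=z['X']
im=cv2.imread('pics/w7.png'); g=im.min(2).astype(int)
# cap tops by depth: pixels in white blobs
lab=cv2.connectedComponentsWithStats(((g>150)&(np.mgrid[0:384,0:512][0]>140)&(np.mgrid[0:384,0:512][0]<180)&(np.mgrid[0:384,0:512][1]>145)&(np.mgrid[0:384,0:512][1]<295)).astype(np.uint8))
pk=[]
for i in range(1,lab[0]):
    if lab[2][i][4]>100:
        m=lab[1]==i; x=np.median(X[m],0); pk.append((x,lab[3][i])); print(lab[2][i],lab[3][i],x, 'panel frame',Rp.inv().apply(x-K0))
pk.sort(key=lambda a:a[1][0])
uv=np.array([a[1] for a in pk])
def proj(p):
    c=p@Ti[:3,:3].T+Ti[:3,3]; return np.stack([c[:,0]/c[:,2]*fx+cx,c[:,1]/c[:,2]*fy+cy],-1)
K=np.array([[0,-58,0],[0,0,0],[0,58,0.]])
if len(uv)==3:
  for zz in (95,97,99):
    r=least_squares(lambda q:(proj(np.array([q[0],q[1],zz])+R.from_euler('z',q[2]).apply(K))-uv).ravel(),[671,-112,.24]); print(zz,r.x,np.degrees(r.x[2]),r.fun)
L=Rb.inv().apply(X.reshape(-1,3)-B0)
for a,b in ((59,70),(22,31)):
  m=(abs(L[:,1])<45)&(L[:,0]>-120)&(L[:,0]<10)&(L[:,2]>a)&(L[:,2]<b)
  print('pack in bay',m.sum(),np.median(L[m],0),np.percentile(L[m],[1,99],axis=0))
# panel plane normal
m=np.zeros((384,512),np.uint8); cv2.fillPoly(m,[np.array([(150,178),(290,178),(290,190),(150,190)])],1); m[110:125,140:158]=1
Y=X[m>0]; print('panel frame z of face',np.percentile(Rp.inv().apply(Y-K0)[:,2],[10,50,90]))
E
```

```text
[156 153  17  17 237] [164.084 161.236] [ 684.224 -170.326   94.212] panel frame [ -2.565 -59.434  -1.335]
[210 154  17  16 254] [218.177 161.425] [ 670.104 -114.373   93.808] panel frame [-3.098 -1.728 -1.448]
[256 156  33  11 339] [272.044 161.324] [656.516 -58.746  94.32 ] panel frame [-2.738 55.535 -1.076]
95 [ 669.763 -114.362    0.246] 14.08457439658855 [-0.395  0.19  -0.087 -0.027  0.482  0.045]
97 [ 667.685 -114.44     0.248] 14.235463473826266 [-0.904  0.373 -0.104  0.057  1.006  0.03 ]
99 [ 665.609 -114.52     0.251] 14.39239455233494 [-1.421  0.565 -0.122  0.143  1.539  0.011]
pack in bay 909 [-51.625  -4.904  63.758] [[-70.082 -21.77   59.189]
 [-15.124  16.768  64.676]]
pack in bay 1233 [-69.422 -19.625  25.558] [[-81.311 -40.465  22.242]
 [  6.493  26.991  30.77 ]]
panel frame z of face [-18.044 -17.075 -16.164]
```

```bash
cat >> h.py <<'E'
K0=K0+Rp.apply([-1.5,-1.6,-1.0])
E
python3 ik.py
```

```text
t 15.3 pos [588.472 -88.741 234.332] rot [1.646 2.105 0.685] F [-0.096 -0.745  0.24 ] w 0.2683554505279116 q [-0.586 -0.07   2.014  0.62   0.844 -2.736]
key [ 21.811  44.236 156.243] [-0.031  0.093 -0.096] Fkey [-0.078 -0.701  0.353]
```

Emit:
move_arm --moves '[{"linear":[-20.6,-5.3,9],"rotation":[0,0,0],"gripper":-1},{"linear":[-20.6,-5.3,9],"rotation":[0,0,0],"gripper":-1},{"linear":[-20.6,-5.3,9],"rotation":[0,0,0],"gripper":-1},{"linear":[-20.6,-5.3,9],"rotation":[0,0,0],"gripper":-1},{"linear":[-20.6,-5.3,9],"rotation":[0,0,0],"gripper":-1}]'

```text
t: 15.72
tool_pos: [618.3, -188.7, 181.7]
eef_rot: [1.647, 2.104, 0.685]
ft_force: [-0.5, -0.8, 0.6]
grip_width: -0.1
```

```bash
python3 ik.py
```

```text
t 15.7167 pos [ 618.347 -188.665  181.735] rot [1.647 2.104 0.685] F [-0.499 -0.759  0.62 ] w -0.1189975369777137 q [-0.721  0.161  1.894  0.712  0.832 -2.959]
key [ -4.916 -59.929 110.647] [-0.034  0.078 -0.085] Fkey [-0.174 -0.618  0.893]
```

Emit:
move_arm --moves '[{"linear":[1,0.5,15],"rotation":[0,0,0],"gripper":-1},{"linear":[0.5,0,15],"rotation":[0,0,0],"gripper":-1},{"linear":[0,0,15],"rotation":[0,0,0],"gripper":-1},{"linear":[0,0,15],"rotation":[0,0,0],"gripper":-1},{"linear":[0,0,0],"rotation":[0,0,0],"gripper":-1}]'

```text
t: 16.13
tool_pos: [652.0, -176.5, 131.2]
eef_rot: [1.65, 2.107, 0.685]
ft_force: [-1.1, 1.2, -0.7]
grip_width: -0.2
```

```bash
python3 ik.py; python3 - <<'E'
from h import *
p,d=save('wrist','w8.png'); p,d=save('side','s8.png')
cv2.imwrite('pics/s8c.png',cv2.resize(p[120:280,215:365,::-1],None,fx=3.7,fy=3.7,interpolation=cv2.INTER_CUBIC))
E
```

```text
t 16.1333 pos [ 651.978 -176.548  131.212] rot [1.65  2.107 0.685] F [-1.123  1.186 -0.71 ] w -0.19956012114718594 q [-0.66   0.295  1.852  0.763  0.732 -2.987]
key [ -5.852 -56.185  48.877] [ 0.116  0.249 -0.004] Fkey [-1.07   1.419 -0.1  ]
```

View pics/w8.png

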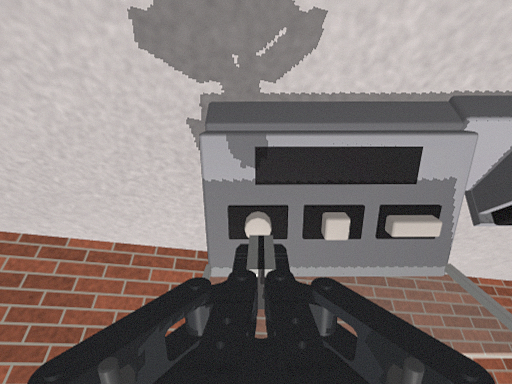

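View pics/s8c.png

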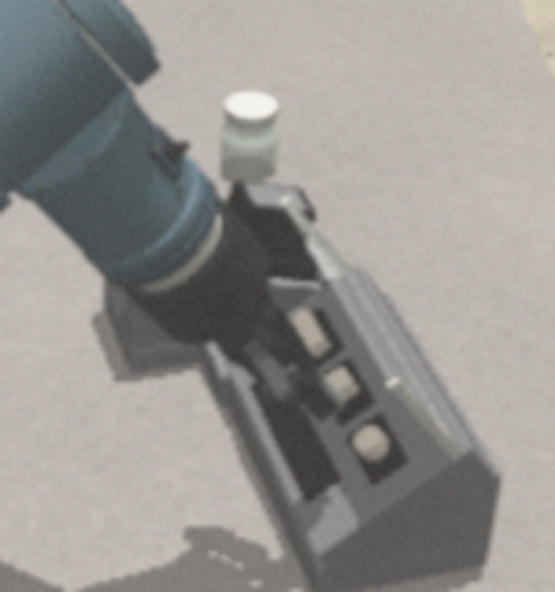

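Emit:
move_arm --moves '[{"linear":[-1,1,7],"rotation":[0,0,0],"gripper":-1},{"linear":[-0.5,0.5,7],"rotation":[0,0,0],"gripper":-1},{"linear":[0,0,7],"rotation":[0,0,0],"gripper":-1},{"linear":[0,0,5],"rotation":[0,0,0],"gripper":-1},{"linear":[0,0,0],"rotation":[0,0,0],"gripper":-1}]'

```text
t: 16.65
tool_pos: [668.7, -174.6, 112.7]
eef_rot: [1.648, 2.105, 0.685]
ft_force: [-0.2, -0.2, -1.1]
grip_width: 0.1
```

```bash
python3 ik.py;  python3 - <<'E'
from h import *
p,d=save('wrist','w9.png'); p,d=save('side','s9.png')
cv2.imwrite('pics/s9c.png',cv2.resize(p[180:280,255:365,::-1],None,fx=5,fy=5,interpolation=cv2.INTER_CUBIC))
E
```

```text
t 16.65 pos [ 668.743 -174.624  112.745] rot [1.648 2.105 0.685] F [-0.215 -0.205 -1.102] w 0.10333200185486897 q [-0.637  0.353  1.822  0.785  0.697 -2.999]
key [ -3.164 -58.315  24.098] [ 0.022  0.144 -0.062] Fkey [-0.856 -0.148 -0.74 ]
```

View pics/s9c.png

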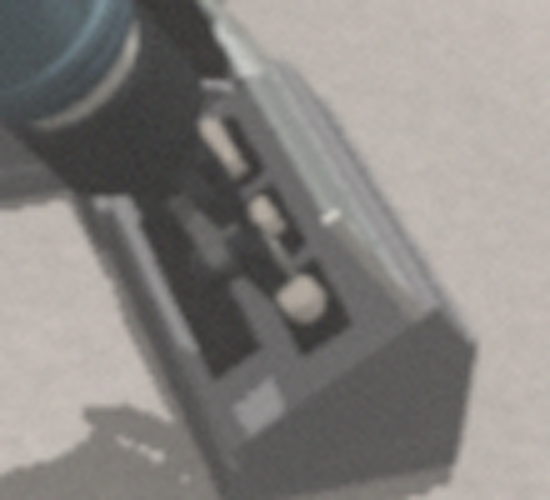

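View pics/w9.png

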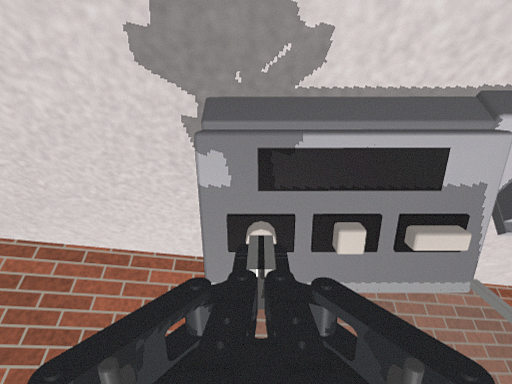

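Emit:
move_arm --moves '[{"linear":[0,0,4],"rotation":[0,0,0],"gripper":-1},{"linear":[0,0,4],"rotation":[0,0,0],"gripper":-1},{"linear":[0,0,3],"rotation":[0,0,0],"gripper":-1},{"linear":[0,0,0],"rotation":[0,0,0],"gripper":-1},{"linear":[0,0,0],"rotation":[0,0,0],"gripper":-1}]'

```text
t: 17.17
tool_pos: [675.0, -173.4, 104.7]
eef_rot: [1.647, 2.105, 0.685]
ft_force: [0.9, -0.3, 0.4]
grip_width: -0.3
```

```bash
python3 ik.py
```

```text
t 17.1667 pos [ 675.028 -173.44   104.694] rot [1.647 2.105 0.685] F [ 0.927 -0.27   0.351] w -0.3402151285657458 q [-0.628  0.377  1.81   0.795  0.682 -3.006]
key [ -2.729 -58.664  13.831] [-0.012  0.103 -0.077] Fkey [ 0.882 -0.484 -0.207]
```

Emit:
move_arm --moves '[{"linear":[0,0,1],"rotation":[0,0,0],"gripper":-1},{"linear":[0,0,1],"rotation":[0,0,0],"gripper":-1},{"linear":[0,0,1],"rotation":[0,0,0],"gripper":-1},{"linear":[0,0,1],"rotation":[0,0,0],"gripper":-1},{"linear":[0,0,0],"rotation":[0,0,0],"gripper":-1}]'

```text
t: 17.58
tool_pos: [677.5, -173.1, 101.9]
eef_rot: [1.647, 2.104, 0.685]
ft_force: [-2.2, -0.3, 1.5]
grip_width: 0.2
```

```bash
python3 ik.py
```

```text
t 17.5833 pos [ 677.46  -173.147  101.913] rot [1.647 2.104 0.685] F [-2.226 -0.292  1.52 ] w 0.19754629807090673 q [-0.625  0.385  1.806  0.799  0.677 -3.008]
key [ -2.397 -58.96   10.151] [-0.043  0.069 -0.081] Fkey [-0.912  0.247  2.541]
```

Emit:
move_arm --moves '[{"linear":[0,0,1.5],"rotation":[0,0,0],"gripper":-1},{"linear":[0,0,1.5],"rotation":[0,0,0],"gripper":-1},{"linear":[0,0,1.5],"rotation":[0,0,0],"gripper":-1},{"linear":[0,0,1],"rotation":[0,0,0],"gripper":-1},{"linear":[0,0,0],"rotation":[0,0,0],"gripper":-1}]'

```text
t: 18.0
tool_pos: [680.0, -172.6, 98.5]
eef_rot: [1.645, 2.105, 0.685]
ft_force: [-19.7, -1.2, 17.5]
grip_width: 0.1
```

```bash
python3 ik.py
```

```text
t 18.0 pos [ 680.01  -172.62    98.491] rot [1.645 2.105 0.685] F [-19.679  -1.192  17.476] w 0.12723532985400066 q [-0.622  0.395  1.801  0.803  0.672 -3.011]
key [ -2.303 -59.057   5.853] [-0.035  0.103 -0.144] Fkey [-5.419  3.536 25.538]
```

```bash
python3 - <<'E'
from h import *
p,d=save('wrist','w10.png'); p,d=save('side','s10.png')
cv2.imwrite('pics/s10c.png',cv2.resize(p[180:280,255:365,::-1],None,fx=5,fy=5,interpolation=cv2.INTER_CUBIC))
E
```

```text
(no output)
```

View pics/w10.png

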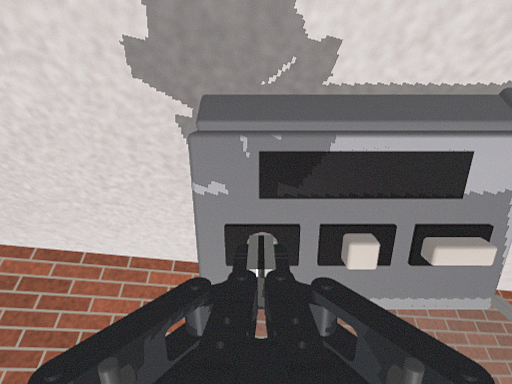

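View pics/s10c.png

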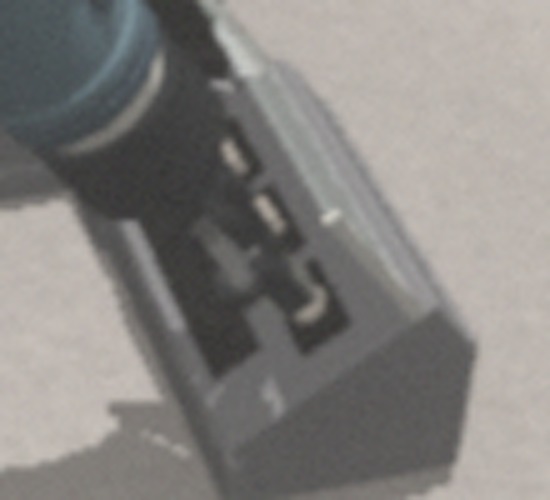

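```bash
cat > kd.py <<'E'
from h import *
import sys
s=telemetry.observe(); C=eyes.calibration('wrist'); p,d=eyes.capture('wrist'); X=pts('wrist',d)
L=Rp.inv().apply(X.reshape(-1,3)-K0).reshape(X.shape)
g=p.min(2)
for n,y in (('round',-58),('square',0),('bar',58)):
    m=(abs(L[...,0])<13)&(abs(L[...,1]-y)<(20 if n=='bar' else 11))&(L[...,2]>-14)&(L[...,2]<5)&(g>120)
    print(n,m.sum(),'z pct 50/75/90',np.percentile(L[m][:,2],[50,75,90]) if m.sum()>5 else None)
print('F',Rp.inv().apply(s['ft_force']), inkey(s))
E
python3 kd.py
```

```text
round 35 z pct 50/75/90 [-9.156 -7.735 -6.725]
square 1090 z pct 50/75/90 [-0.444  0.121  0.529]
bar 1759 z pct 50/75/90 [-0.55   0.069  0.48 ]
F [-5.726  4.348 25.725] [ -2.295 -59.076   5.861]
```

Emit:
move_arm --moves '[{"linear":[0,0,-2],"rotation":[0,0,0],"gripper":-1},{"linear":[0,0,-4],"rotation":[0,0,0],"gripper":-1},{"linear":[0,0,-6],"rotation":[0,0,0],"gripper":-1},{"linear":[0,0,-8],"rotation":[0,0,0],"gripper":-1},{"linear":[0,0,0],"rotation":[0,0,0],"gripper":-1}]'

```text
t: 18.57
tool_pos: [669.0, -175.5, 114.6]
eef_rot: [1.646, 2.103, 0.684]
ft_force: [0.8, -0.4, 0.7]
grip_width: -0.1
```

```bash
python3 kd.py
```

```text
round 289 z pct 50/75/90 [-0.831 -0.344  0.044]
square 755 z pct 50/75/90 [-0.697 -0.256  0.183]
bar 1188 z pct 50/75/90 [-0.681 -0.202  0.241]
F [ 0.987 -0.568  0.177] [ -2.037 -59.244  25.598]
```

Emit:
move_arm --moves '[{"linear":[12,0,0],"rotation":[0,0,0],"gripper":-1},{"linear":[15,-0.5,0],"rotation":[0,0,0],"gripper":-1},{"linear":[15,-0.5,0],"rotation":[0,0,0],"gripper":-1},{"linear":[16.5,0,0],"rotation":[0,0,0],"gripper":-1},{"linear":[0,0,0],"rotation":[0,0,0],"gripper":-1}]'

```text
t: 19.03
tool_pos: [652.2, -113.4, 111.6]
eef_rot: [1.646, 2.11, 0.687]
ft_force: [-0.5, 0.2, -0.3]
grip_width: 0.1
```

Emit:
move_arm --moves '[{"linear":[0,0,3],"rotation":[0,0,0],"gripper":-1},{"linear":[0,0,3],"rotation":[0,0,0],"gripper":-1},{"linear":[0,0,2],"rotation":[0,0,0],"gripper":-1},{"linear":[0,0,0],"rotation":[0,0,0],"gripper":-1},{"linear":[0,0,0],"rotation":[0,0,0],"gripper":-1}]'

```text
t: 19.45
tool_pos: [658.9, -117.8, 106.2]
eef_rot: [1.647, 2.104, 0.684]
ft_force: [-0.1, 0.1, -0.1]
grip_width: 0.1
```

```bash
python3 ik.py; python3 kd.py; python3 - <<'E'
from h import *
p,d=save('wrist','w11.png')
E
```

```text
t 19.45 pos [ 658.925 -117.831  106.171] rot [1.647 2.104 0.684] F [-0.064  0.116 -0.147] w 0.05764723192403312 q [-0.556  0.31   1.9    0.806  0.624 -2.965]
key [-3.782 -0.819 16.42 ] [-0.018  0.067 -0.051] Fkey [-0.114  0.127 -0.099]
round 944 z pct 50/75/90 [-0.417  0.117  0.586]
square 204 z pct 50/75/90 [-4.665 -2.489 -0.558]
bar 1535 z pct 50/75/90 [-0.365  0.209  0.621]
F [-0.114  0.127 -0.099] [-3.782 -0.819 16.42 ]
```

View pics/w11.png

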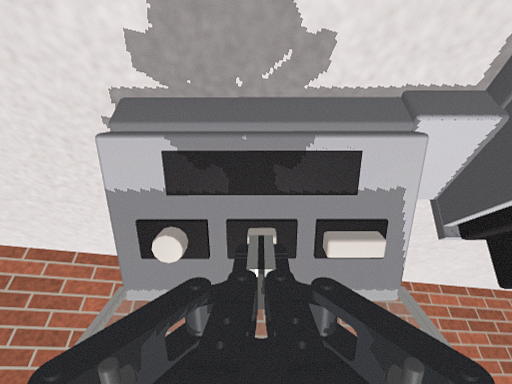

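Emit:
move_arm --moves '[{"linear":[0,0,2],"rotation":[0,0,0],"gripper":-1},{"linear":[0,0,2],"rotation":[0,0,0],"gripper":-1},{"linear":[0,0,2],"rotation":[0,0,0],"gripper":-1},{"linear":[0,0,2],"rotation":[0,0,0],"gripper":-1},{"linear":[0,0,1],"rotation":[0,0,0],"gripper":-1}]'

```text
t: 19.97
tool_pos: [664.1, -116.4, 99.2]
eef_rot: [1.647, 2.104, 0.684]
ft_force: [-3.0, -1.5, 3.4]
grip_width: 0.2
```

Emit:
move_arm --moves '[{"linear":[0,0,1],"rotation":[0,0,0],"gripper":-1},{"linear":[0,0,1],"rotation":[0,0,0],"gripper":-1},{"linear":[0,0,0],"rotation":[0,0,0],"gripper":-1},{"linear":[0,0,0],"rotation":[0,0,0],"gripper":-1},{"linear":[0,0,0],"rotation":[0,0,0],"gripper":-1}]'

```text
t: 20.38
tool_pos: [664.9, -116.2, 98.0]
eef_rot: [1.646, 2.104, 0.684]
ft_force: [-8.8, -1.4, 8.7]
grip_width: -0.1
```

```bash
python3 ik.py; python3 kd.py
```

```text
t 20.3833 pos [ 664.932 -116.161   98.005] rot [1.646 2.104 0.684] F [-8.834 -1.435  8.749] w -0.10983770560897567 q [-0.547  0.335  1.889  0.818  0.609 -2.974]
key [-3.54  -0.631  6.151] [-0.039  0.055 -0.097] Fkey [-2.075  0.713 12.322]
round 1095 z pct 50/75/90 [-0.524  0.008  0.377]
square 43 z pct 50/75/90 [-7.065 -6.266  0.115]
bar 1766 z pct 50/75/90 [-0.494  0.12   0.532]
F [-2.075  0.713 12.322] [-3.54  -0.631  6.151]
```

Emit:
move_arm --moves '[{"linear":[0,0,-2],"rotation":[0,0,0],"gripper":-1},{"linear":[0,0,-4],"rotation":[0,0,0],"gripper":-1},{"linear":[0,0,-6],"rotation":[0,0,0],"gripper":-1},{"linear":[0,0,-8],"rotation":[0,0,0],"gripper":-1},{"linear":[0,0,0],"rotation":[0,0,0],"gripper":-1}]'

```text
t: 20.85
tool_pos: [653.5, -118.7, 114.9]
eef_rot: [1.646, 2.104, 0.685]
ft_force: [0.0, -0.9, -0.4]
grip_width: -0.0
```

```bash
python3 kd.py
```

```text
round 828 z pct 50/75/90 [-0.843 -0.348  0.081]
square 393 z pct 50/75/90 [-1.295 -0.546 -0.006]
bar 1339 z pct 50/75/90 [-0.813 -0.17   0.239]
F [-0.369 -0.847 -0.181] [-3.117 -0.371 26.714]
```

Emit:
move_arm --moves '[{"linear":[12,0,0],"rotation":[0,0,0],"gripper":-1},{"linear":[15,-0.5,0],"rotation":[0,0,0],"gripper":-1},{"linear":[15,0,0],"rotation":[0,0,0],"gripper":-1},{"linear":[16,0,0],"rotation":[0,0,0],"gripper":-1},{"linear":[0,0,0],"rotation":[0,0,0],"gripper":-1}]'

```text
t: 21.32
tool_pos: [637.2, -57.6, 112.1]
eef_rot: [1.646, 2.11, 0.687]
ft_force: [-0.2, 0.5, -0.8]
grip_width: -0.3
```

Emit:
move_arm --moves '[{"linear":[0,0,3],"rotation":[0,0,0],"gripper":-1},{"linear":[0,0,3],"rotation":[0,0,0],"gripper":-1},{"linear":[0,0,2],"rotation":[0,0,0],"gripper":-1},{"linear":[0,0,0],"rotation":[0,0,0],"gripper":-1},{"linear":[0,0,0],"rotation":[0,0,0],"gripper":-1}]'

```text
t: 21.73
tool_pos: [644.0, -61.7, 106.7]
eef_rot: [1.648, 2.104, 0.684]
ft_force: [-0.2, -0.0, 0.0]
grip_width: 0.3
```

```bash
python3 ik.py; python3 kd.py; python3 - <<'E'
from h import *
p,d=save('wrist','w12.png')
E
```

```text
t 21.7333 pos [643.994 -61.748 106.679] rot [1.648 2.104 0.684] F [-0.151 -0.015  0.013] w 0.344650654608955 q [-0.469  0.254  1.974  0.806  0.562 -2.902]
key [-4.391 57.206 17.491] [-0.013  0.071 -0.049] Fkey [-0.114  0.021  0.099]
round 1070 z pct 50/75/90 [-0.458  0.175  0.606]
square 1008 z pct 50/75/90 [-0.346  0.205  0.723]
bar 535 z pct 50/75/90 [-2.154 -0.375  0.267]
F [-0.114  0.021  0.099] [-4.391 57.206 17.491]
```

View pics/w12.png

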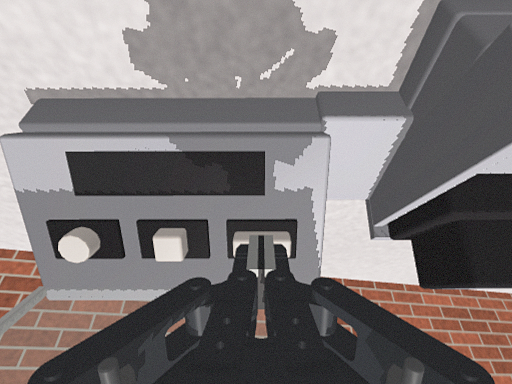

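Emit:
move_arm --moves '[{"linear":[0,0,2.5],"rotation":[0,0,0],"gripper":-1},{"linear":[0,0,2.5],"rotation":[0,0,0],"gripper":-1},{"linear":[0,0,2],"rotation":[0,0,0],"gripper":-1},{"linear":[0,0,2],"rotation":[0,0,0],"gripper":-1},{"linear":[0,0,1],"rotation":[0,0,0],"gripper":-1}]'

```text
t: 22.25
tool_pos: [649.8, -60.2, 98.9]
eef_rot: [1.647, 2.104, 0.684]
ft_force: [-3.0, -1.3, 3.1]
grip_width: 0.1
```

Emit:
move_arm --moves '[{"linear":[0,0,1],"rotation":[0,0,0],"gripper":-1},{"linear":[0,0,1],"rotation":[0,0,0],"gripper":-1},{"linear":[0,0,0.3],"rotation":[0,0,0],"gripper":-1},{"linear":[0,0,0],"rotation":[0,0,0],"gripper":-1},{"linear":[0,0,0],"rotation":[0,0,0],"gripper":-1}]'

```text
t: 22.67
tool_pos: [650.7, -59.9, 97.7]
eef_rot: [1.646, 2.104, 0.684]
ft_force: [-12.4, -3.6, 12.3]
grip_width: 0.1
```

```bash
python3 ik.py; python3 kd.py
```

```text
t 22.6667 pos [650.714 -59.943  97.702] rot [1.646 2.104 0.684] F [-12.368  -3.555  12.279] w 0.057942361836664714 q [-0.459  0.283  1.961  0.823  0.545 -2.916]
key [-4.04  57.356  6.14 ] [-0.05   0.054 -0.105] Fkey [-3.186 -0.502 17.492]
round 1244 z pct 50/75/90 [-0.685 -0.052  0.412]
square 1175 z pct 50/75/90 [-0.461  0.145  0.56 ]
bar 299 z pct 50/75/90 [-7.055 -6.178 -5.113]
F [-3.186 -0.502 17.492] [-4.04  57.356  6.14 ]
```

Bar bottomed (about -6.5 mm, 17 N). Retract out along the normal and check everything.

Emit:
move_arm --moves '[{"linear":[0,0,-3],"rotation":[0,0,0],"gripper":-1},{"linear":[0,0,-10],"rotation":[0,0,0],"gripper":-1},{"linear":[0,0,-20],"rotation":[0,0,0],"gripper":-1},{"linear":[0,0,-25],"rotation":[0,0,0],"gripper":-1},{"linear":[0,0,-25],"rotation":[0,0,0],"gripper":-1}]'

```text
t: 23.13
tool_pos: [602.5, -70.7, 163.8]
eef_rot: [1.648, 2.106, 0.685]
ft_force: [-0.1, 0.1, 1.6]
grip_width: 0.1
```

Emit:
move_arm --moves '[{"linear":[0,0,-30],"rotation":[0,0,0],"gripper":-1},{"linear":[0,0,-30],"rotation":[0,0,0],"gripper":-1},{"linear":[0,0,-20],"rotation":[0,0,0],"gripper":-1},{"linear":[0,0,0],"rotation":[0,0,0],"gripper":-1},{"linear":[0,0,0],"rotation":[0,0,0],"gripper":-1}]'

```text
t: 23.55
tool_pos: [558.1, -83.1, 229.9]
eef_rot: [1.645, 2.102, 0.684]
ft_force: [0.0, -0.8, -0.1]
grip_width: -0.1
```

```bash
python3 kd.py; python3 - <<'E'
from h import *
p,d=save('wrist','w13.png'); X=pts('wrist',d); L=Rb.inv().apply(X.reshape(-1,3)-B0)
m=(abs(L[:,1])<45)&(L[:,0]>-120)&(L[:,0]<10)&(L[:,2]>60)&(L[:,2]<70); print('pack top',np.percentile(L[m],[1,99],axis=0))
p,d=save('scene','sc13.png')
for c in ('scene','side'):
    eyes.capture(c)
    for q in ('pack_mid','jar','tape_roll','spray_can','bay'):
        r=landmark_of(c,q); print(c,q,[(np.array(x['at']),round(x['conf'],2)) for x in r[:1]])
print('home expected',bay(-40,0,32))
E
```

```text
round 227 z pct 50/75/90 [-1.401 -0.926 -0.421]
square 238 z pct 50/75/90 [-1.297 -0.799 -0.33 ]
bar 342 z pct 50/75/90 [-1.184 -0.667 -0.283]
F [-0.2   -0.834  0.008] [ -3.528  56.953 169.201]
pack top [[-69.952 -20.798  60.151]
 [-15.763  16.832  63.804]]
scene pack_mid [(array([636.2,  74.7,  80.4]), 0.65)]
scene jar [(array([639.7, 300.8,   2.6]), 0.5)]
scene tape_roll [(array([ 457.4, -317.8,   -1.9]), 0.73)]
scene spray_can [(array([ 552.4, -420.7,   -1.5]), 0.75)]
scene bay [(array([664.3,  83.5,  40.4]), 0.68)]
side pack_mid [(array([635.2,  76.6,  80. ]), 0.74)]
side jar [(array([640. , 302.2,  -1. ]), 0.78)]
side tape_roll [(array([ 452.7, -319.7,    0.8]), 0.83)]
side spray_can [(array([666.1,  81.5,  39. ]), 0.74)]
side bay [(array([664.6,  82.6,  38.6]), 0.86)]
home expected [636.438  78.482  80.386]
```

View pics/w13.png

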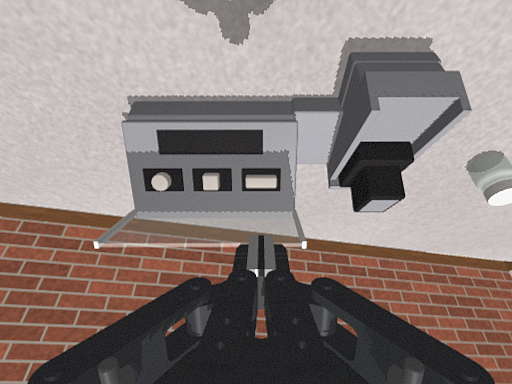

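```bash
python3 - <<'E'
from h import *
s=telemetry.observe(); p=np.array(s['tool_pos']);r=R.from_rotvec(s['eef_rot'])
plan([560,0,320],down(103.9),10,-1)
plan([725,95,290],down(103.9),5,-1,p0=[560,0,320],R0=down(103.9))
E
```

```text
{"linear":[8.0, 7.1, -6.1],"rotation":[0.063, -0.0, 0.0],"gripper":-1},
{"linear":[8.0, 6.7, -6.5],"rotation":[0.063, -0.0, 0.0],"gripper":-1},
{"linear":[8.0, 6.3, -6.9],"rotation":[0.063, -0.0, 0.0],"gripper":-1},
{"linear":[8.0, 5.9, -7.3],"rotation":[0.063, -0.0, 0.0],"gripper":-1},
{"linear":[8.0, 5.4, -7.7],"rotation":[0.063, -0.0, 0.0],"gripper":-1},

{"linear":[8.0, 4.9, -8.0],"rotation":[0.063, -0.0, 0.0],"gripper":-1},
{"linear":[7.9, 4.4, -8.3],"rotation":[0.063, -0.0, 0.0],"gripper":-1},
{"linear":[8.0, 3.9, -8.5],"rotation":[0.063, -0.0, 0.0],"gripper":-1},
{"linear":[7.9, 3.3, -8.8],"rotation":[0.062, -0.0, 0.0],"gripper":-1},
{"linear":[8.0, 2.7, -8.9],"rotation":[0.063, -0.0, 0.0],"gripper":-1},

end [559.953   0.015 319.951] [-1.936 -2.474 -0.   ] len/row 12.294366589001932 deg/row 3.602043118629315
{"linear":[10.5, 36.6, 6.0],"rotation":[0.0, 0.0, 0.0],"gripper":-1},
{"linear":[10.5, 36.6, 6.0],"rotation":[0.0, 0.0, 0.0],"gripper":-1},
{"linear":[10.5, 36.6, 6.0],"rotation":[0.0, 0.0, 0.0],"gripper":-1},
{"linear":[10.5, 36.6, 6.0],"rotation":[0.0, 0.0, 0.0],"gripper":-1},
{"linear":[10.6, 36.6, 6.0],"rotation":[0.0, 0.0, 0.0],"gripper":-1},

end [725.005  95.021 290.   ] [1.936 2.474 0.   ] len/row 38.55859512725763 deg/row 0.0
```

Emit:
move_arm --moves '[{"linear":[8,7,-6],"rotation":[0.063,0,0],"gripper":-1},{"linear":[8,6.7,-6.5],"rotation":[0.063,0,0],"gripper":-1},{"linear":[8,6.3,-7],"rotation":[0.063,0,0],"gripper":-1},{"linear":[8,6,-7.3],"rotation":[0.063,0,0],"gripper":-1},{"linear":[8,5.4,-7.7],"rotation":[0.063,0,0],"gripper":-1}]'

```text
t: 24.72
tool_pos: [558.9, -41.1, 275.4]
eef_rot: [1.805, 2.304, 0.361]
ft_force: [0.8, 0.5, -0.2]
grip_width: 0.1
```

Emit:
move_arm --moves '[{"linear":[8,5,-8],"rotation":[0.063,0,0],"gripper":-1},{"linear":[8,4.4,-8.3],"rotation":[0.063,0,0],"gripper":-1},{"linear":[8,3.9,-8.5],"rotation":[0.063,0,0],"gripper":-1},{"linear":[8,3.3,-8.8],"rotation":[0.062,0,0],"gripper":-1},{"linear":[8,2.7,-9],"rotation":[0.063,0,0],"gripper":-1}]'

```text
t: 25.13
tool_pos: [560.1, 0.7, 320.9]
eef_rot: [-1.936, -2.473, 0.003]
ft_force: [0.6, -0.1, 0.5]
grip_width: -0.1
```

Emit:
move_arm --moves '[{"linear":[10.5,36.6,6],"rotation":[0,0,0],"gripper":-1},{"linear":[10.5,36.6,6],"rotation":[0,0,0],"gripper":-1},{"linear":[10.5,36.6,6],"rotation":[0,0,0],"gripper":-1},{"linear":[10.5,36.6,6],"rotation":[0,0,0],"gripper":-1},{"linear":[10.5,36.6,6],"rotation":[0,0,0],"gripper":-1}]'

```text
t: 25.55
tool_pos: [726.4, 96.4, 289.5]
eef_rot: [-1.936, -2.474, -0.0]
ft_force: [1.0, -0.5, 0.7]
grip_width: 0.1
```

Emit:
move_arm --moves '[{"linear":[0,20,0],"rotation":[0,0,0],"gripper":-1},{"linear":[0,0,0],"rotation":[0,0,0],"gripper":-1},{"linear":[0,0,0],"rotation":[0,0,0],"gripper":-1},{"linear":[0,0,0],"rotation":[0,0,0],"gripper":-1},{"linear":[0,0,0],"rotation":[0,0,0],"gripper":-1}]'

```text
t: 25.97
tool_pos: [743.8, 99.5, 290.7]
eef_rot: [-1.937, -2.474, -0.0]
ft_force: [0.2, -0.4, -0.6]
grip_width: -0.1
```

```bash
python3 - <<'E'
from h import *
s=st(); C=eyes.calibration('wrist'); p,d=save('wrist','w14.png'); X=pts('wrist',d); np.save('w14.npy',X); L=Rb.inv().apply(X.reshape(-1,3)-B0)
print(np.array(C['pose'])[:3,3])
for a,b in ((60,70),(23,30)):
  m=(abs(L[:,1])<34)&(L[:,0]>-120)&(L[:,0]<3)&(L[:,2]>a)&(L[:,2]<b); print('pack',m.sum(),np.percentile(L[m],[1,99],axis=0))
E
```

```text
t 25.9667 pos [743.841  99.508 290.701] rot [-1.937 -2.474 -0.   ] F [ 0.249 -0.438 -0.613] w -0.07052302194089285 q [-0.025  0.545  1.033  0.     1.563 -1.838]
[666.307  80.622 421.477]
pack 2165 [[-69.765 -21.166  61.538]
 [-13.187  17.866  66.536]]
pack 1692 [[-80.265 -32.247  23.416]
 [  2.689  29.129  28.502]]
```

View pics/w14.png

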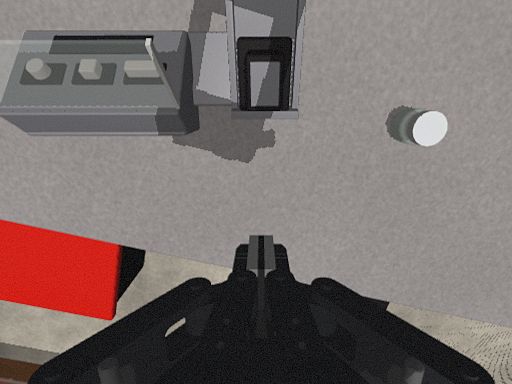

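```bash
python3 - <<'E'
import cv2
im=cv2.imread('pics/w14.png'); cv2.imwrite('pics/w14c.png',cv2.resize(im[20:130,210:320],None,fx=5.4,fy=5.4,interpolation=cv2.INTER_CUBIC))
E
```

```text
(no output)
```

View pics/w14c.png

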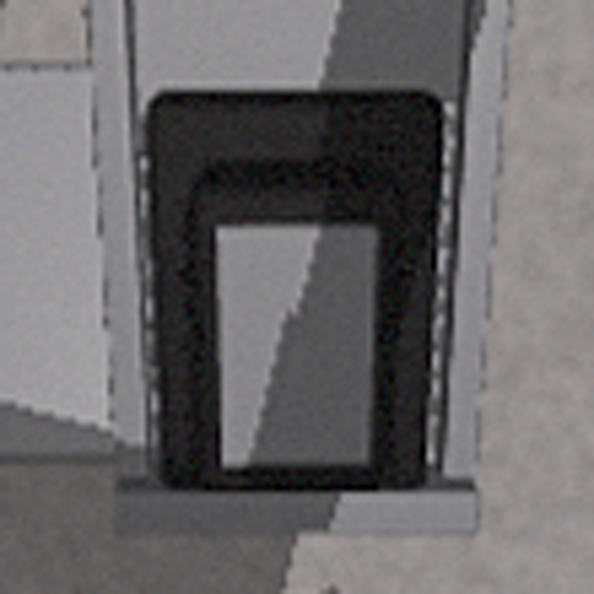

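```bash
python3 - <<'E'
from h import *
print(order.job_done()); st()
E
```

```text
the job is handed in; nothing more can be done
None
the job is handed in; nothing more can be done
```

The job is done and handed in at about 26 s of the 67 s allowed.

- **Pack:** I set it foot down in the upper half of the bay, at about −107 mm along the slope. I slid it down until the stop pushed back with about 14 N, then let go. A last view from above the stop shows the foot square between the rails and against the stop with no visible gap. The networks put its centre at about (636, 76, 80). Home was expected at (636, 78, 80).
- **Keys:** I pressed round, square and bar in that order, one at a time, with about 26, 12 and 17 N at the wrist. Depth readings showed each cap about 6 mm down and then back up before the next press. All three are up at the end.
- **Other things:** The jar and tape roll were found where they started in both cameras. The can was confirmed only in the scene camera, because the side camera's last answer for the can was a point on the charger's bay. The robot was clear of everything at hand-in.

**Disagreements:** The last wrist-camera views put the pack's centre 1.5–3 mm from home along and across the bay. The keys came out off by a similar amount in one of those views. I took this as camera calibration error.

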